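# Change over the battery packs on a storeroom charging dock

### The job

Switch the charging dock off at its lever, then release each charged pack (green) by pressing the catch of its bay, slide it off the rail and stand it upright in the green bin; slide each flat pack (red) from the bench into a free bay until its catch clicks up behind it, and when all are changed over switch the dock back on. Leave a pack that is still charging (yellow) latched where it is, do not press a catch while the dock is switched on, and do not disturb the spray can, torch or carton.

Things in the scene. Friction and masses are not known exactly. Their poses are not given: they have to be found in the camera images.
- dock: Fixed grey charging dock, 300 mm wide (its y), 250 mm long (its x), three open-fronted bays side by side 92 mm apart. Origin under its middle on the bench; its x axis is the sliding-in direction (away from the robot), z up. Slippery rails: per bay two support strips, top at 30 mm, with an open slot 54 mm wide between them; rear housing 75 mm high from x = 88 mm.
- landing0 (a point): Bay 0 (right, dock y = -92 mm): where a pack's origin goes when set down on the open landing (dock x = -77 mm, height 30 mm), length along x, before sliding it +x. Here it can be lifted freely. From dock x = -20 mm on lips (top 43 mm) hold its flanges down, with 2 mm play above and each side; side walls flare out from 76 to 86 mm apart over x = -20 to -54 mm.
- landing1 (a point): Bay 1 (middle, y = 0): where a pack's origin goes when set down on the open landing (dock x = -77 mm, height 30 mm), length along x, before sliding it +x. Here it can be lifted freely. From dock x = -20 mm on lips (top 43 mm) hold its flanges down, with 2 mm play above and each side; side walls flare out from 76 to 86 mm apart over x = -20 to -54 mm.
- landing2 (a point): Bay 2 (left, y = +92 mm): where a pack's origin goes when set down on the open landing (dock x = -77 mm, height 30 mm), length along x, before sliding it +x. Here it can be lifted freely. From dock x = -20 mm on lips (top 43 mm) hold its flanges down, with 2 mm play above and each side; side walls flare out from 76 to 86 mm apart over x = -20 to -54 mm.
- seat0 (a point): Bay 0 (right, dock y = -92 mm): where a fully home pack's origin lies (dock x = 25 mm, height 30 mm, axes as the dock's). A spring ejector at the bay's end (9 N when home) pushes the pack back against the catch. Push the pack 1 to 3 mm past this point (hard stop at 4 mm) and the catch clicks up; it then springs back to here. Sliding in takes up to 15 N.
- seat1 (a point): Bay 1 (middle, y = 0): where a fully home pack's origin lies (dock x = 25 mm, height 30 mm, axes as the dock's). A spring ejector at the bay's end (9 N when home) pushes the pack back against the catch. Push the pack 1 to 3 mm past this point (hard stop at 4 mm) and the catch clicks up; it then springs back to here. Sliding in takes up to 15 N.
- seat2 (a point): Bay 2 (left, y = +92 mm): where a fully home pack's origin lies (dock x = 25 mm, height 30 mm, axes as the dock's). A spring ejector at the bay's end (9 N when home) pushes the pack back against the catch. Push the pack 1 to 3 mm past this point (hard stop at 4 mm) and the catch clicks up; it then springs back to here. Sliding in takes up to 15 N.
- catch0 (a joint): Blue spring catch of bay 0: 0 = up, 0.010 m = fully down. Its tooth stands 6 mm above the strips behind the tail of a home pack, sloped on the entry side: a pack slid in presses it down itself. Pressed 7 mm or more (up to 10 N) it frees the pack; the ejector pushes it about 18 mm out over the tooth, so it stays free when the catch is let go.
- catch1 (a joint): Blue spring catch of bay 1: 0 = up, 0.010 m = fully down. Its tooth stands 6 mm above the strips behind the tail of a home pack, sloped on the entry side: a pack slid in presses it down itself. Pressed 7 mm or more (up to 10 N) it frees the pack; the ejector pushes it about 18 mm out over the tooth, so it stays free when the catch is let go.
- catch2 (a joint): Blue spring catch of bay 2: 0 = up, 0.010 m = fully down. Its tooth stands 6 mm above the strips behind the tail of a home pack, sloped on the entry side: a pack slid in presses it down itself. Pressed 7 mm or more (up to 10 N) it frees the pack; the ejector pushes it about 18 mm out over the tooth, so it stays free when the catch is let go.
- pad0 (a point): Top middle of the thumb pad of catch 0: a blue ribbed tongue 46 mm wide, about 50 mm long, in the slot of the landing, 28 mm above the bench when up; press straight down here with closed fingers. Moves with the catch; 106 mm in front (dock -x) of the seat.
- pad1 (a point): Top middle of the thumb pad of catch 1: a blue ribbed tongue 46 mm wide, about 50 mm long, in the slot of the landing, 28 mm above the bench when up; press straight down here with closed fingers. Moves with the catch; 106 mm in front (dock -x) of the seat.
- pad2 (a point): Top middle of the thumb pad of catch 2: a blue ribbed tongue 46 mm wide, about 50 mm long, in the slot of the landing, 28 mm above the bench when up; press straight down here with closed fingers. Moves with the catch; 106 mm in front (dock -x) of the seat.
- main (a joint): Main switch lever of the dock, hinge at its left side: 0 = leaning towards the robot = ON, 1.0 rad = leaning away = OFF; stiff, stays where left (about 1 N at the tip). Below 0.2 counts as on, above 0.8 as off.
- main_tip (a point): Centre of the red ball (26 mm) at the end of the lever, 80 mm from the hinge; the hinge is 22 mm above the bench at dock x = -30, y = 190 mm, along the dock's y. The ball is 92 mm high at either end, 102 mm in the middle, and travels 77 mm along the dock's x. The block below is 70 x 50 x 25 mm.
- charged1: Charged pack, GREEN rib, latched in some bay at the start. Foot flange 90 x 72 x 6 mm (long side = its x axis), body 58 mm wide up to 24 mm, and centred on top an upright grip rib 50 long (x) x 22 thick (y) x 30 mm high, top at 54 mm. 0.4 kg. Origin at the centre of the underside, z up. The same both ways round (a half turn makes no difference).
- charged2: Charged pack, GREEN rib, latched in some bay at the start. As charged1 in shape.
- charging: Pack still charging, YELLOW rib, latched in some bay. Must stay latched. As charged1 in shape.
- flat1: Flat pack, RED rib, standing on the bench; may be absent. As charged1 in shape. Goes into any freed bay.
- flat2: Flat pack, RED rib, standing on the bench; may be absent. As charged1 in shape.
- bin: Fixed green open storage bin, 260 (its x) x 180 (its y) x 55 mm high, walls and floor 5 mm; origin at the centre of its underside. Takes two packs end to end along its x, centres 62 mm either side of the middle.
- spraycan: Bystander: spray can 54 mm across, 160 mm tall, standing; origin under its foot.
- torch: Bystander: yellow torch standing on its head, 52 mm across, 130 mm tall; origin under its foot.
- carton: Bystander: white carton 90 x 120 x 70 mm; origin under its middle.
Things that resemble listed ones, but are neither listed nor needed, are in the scene too. Leave any pink look-alike of the charged1 alone. What is shaped like the charged2 but blue is not meant.

How it is judged:
By the outcome, as a careful person would: the job done as asked, in the order asked, and still so for the second after the job is handed in, with the robot touching nothing.
Of flat1, flat2 only 1 to 2 are there at a start; the rules pass over those that are not, and their reading is None.
At some moment in a run one of flat1, flat2 may be knocked a few centimetres aside while the robot is not near it.
It also fails if it takes over 210 s, if anything falls off the work surface, if the arm or the gripper's body presses on something with over 40 N, if the wrist force passes 120 N, or if a joint passes its speed limit or range.

### The arm

A 6-joint arm with a two-finger parallel gripper is mounted at the origin on the work surface. World frame = base frame: x ahead of the robot, y to its left, z up, the work surface at z = 0. Lengths are in m, angles in rad, forces in N, time in s.
With the tool pointing down it reaches from about 0.35 to 0.975 m from the base axis. Payload 4.9 kg.
Tool frame: the origin (TCP) lies on the mounting face of the last link; the fingertips stand 173 mm ahead of it and the grasp point (between the pads) lies 155 mm ahead of it; x points along the fingers, z is the direction in which the jaws open and shut, and the axes are right-handed (so a half turn about x gives the same grasp; the last joint's range is limited). The gripper opens to 85 mm and grips with 20 to 120 N. Pads are 22 mm wide; open, the fingers measure 114 mm over their backs; the gripper's body (76 mm by 85 mm) begins 54 mm behind the grasp point. The pads swing forward as they close: fully open they stand 13 mm farther back than shut.
Start: joints at [-1.257, 0.053, 1.613, -0, 1.476, -0.119], TCP at [0.262, -0.567, 0.405] pointing down, gripper open.
Joint ranges: [-3.01, 3.01], [-1.01, 2.22], [0.06, 2.58], [-1.02, 4.17], [0.09, 2.62], [-3.14, 3.14]. Speed limits (rad/s): [2.57, 2.57, 3.14, 3.14, 3.14, 3.14].

### API

Orientations are given as a rotation vector (axis times angle).
In Python, from station import get_obs, get_image, get_calibration, finish_job, look_for, masks_of, tip_of gives the robot as it stands.
- The arm moves only by the tool carry_out, never from a script. Its argument "increments" is a list of rows, each a list of 3 entries, a list of its own where there are three numbers: the turn, a rotation vector about the world's x, y, z in units of 0.1 rad (1.0 is 0.1 rad), then the shift along the world's x, y, z in units of 20 mm (1.0 is 20 mm), then the opening, from 0 (shut) to 1 (fully open). A call has 1 to 8 rows; each row shifts and turns the pose as measured when the row begins; what a row does not reach is not made up. A row lasts 1/10 s, in which the tool goes at most 50 mm and 8.59 degrees, less where a joint would pass 70% of its speed; a pose out of reach is approached as far as the arm can. A call with a number of a shift or a turn outside -1 to 1 is refused whole. A call with a gripper value outside its range is refused whole. The fingers move at their own pace and stop on an object; "squeeze" is the grip in N (left out, the last holds). Time passes only in rows, so rows that do not move let the fingers close. It gives the time, the measured TCP pose, the force and the opening at its end, in the units of the state.
- get_obs(): the state, without advancing time (a new reading comes with each control period).
- get_image(name): name is "scene" or "top" or "wrist"; returns (picture, depth): 384x512x3 uint8, blue, green, red; 384x512 float32, m along the optical axis (not along the pixel's ray), 0 where there is no reading.
- get_calibration(name): a dict with "fx", "fy", "cx", "cy" (pixels), "k1" (the pictures are not rectified: a ray, as slopes to the right and down, at radius r is drawn at 1 + k1 r^2 times it, then the intrinsics apply), "position" and "orientation" of the camera in the world. Camera axes: x right, y down, z forward; pixel columns grow to the right and rows downward; lengths in m; the calibration is good to about 2 mm. A picture is of the moment at which its call begins: read the wrist's pose just before it. get_calibration takes no time and is no camera call; for the wrist camera it gives the pose at the moment of the call.
- finish_job(): hands the job in, once; it reports no verdict.
Trained networks look in the newest picture that a camera, given by its name, has taken for a name from the list of things; names that differ only in an ending like _2 or _b are one class to them, and where a whole thing is asked for, a point or a joint stands for the part that bears it (a point fixed in the world has none). Each returns a list of dicts, best first, with "p" (0 to 1); they miss things now and then, are a little off and sometimes report something else, mostly with a low value. They report only what shows in the picture. A call takes as long as a camera call. They do not tell look-alikes from the thing itself.
- look_for(camera, query): "centre" ([column, row] in pixels, amid what is visible of it).
- masks_of(camera, query): "region" (384x512 bool, what is visible of it) and "centre" ([column, row] in pixels, amid what is visible of it).
- tip_of(camera, query): "centre" ([column, row] in pixels: a listed point, or the origin of a listed thing).
The state is a dict: "t": time; "q": joint angles; "dq": joint speeds; "effort": joint torques, N m; "tool_pos": TCP position; "tool_rot": TCP orientation; "contact_force": force on the tool from outside, world axes, zero at the start; "wrist_torque": the same for the moment, N m; "opening": finger opening in m.
Only numpy, scipy, OpenCV 4.12 (cv2) and the standard library are available. Lean on these libraries where they do the work, as an engineer would, in place of code of your own. Each camera call takes 0.05 s, during which the arm holds its last target.

## Working session

There is one attempt and no reset: what is moved stays moved. The work goes in short steps, Python scripts to look and compute and a tool call to move; the robot and the scene stay as the last step left them, time stands still between calls to the robot, and variables do not carry over. Pictures are saved under pics/ and viewed, and the job is handed in when it is done.

Besides the shell and the picture viewer there is one more tool, called after "Request:" as a command line: name --argument value ..., lists and objects as JSON in quotes. carry_out: Moves the arm, as the interface text tells. Shifts and turns lie within -1 to 1; 1 stands for 20 mm of shift or 0.1 rad of turn. Its arguments: {"type":"object","properties":{"increments":{"type":"array","items":{"type":"array"}},"squeeze":{"type":"number"}},"required":["increments"]}

```bash
ls; mkdir -p pics; cat > h.py <<'E'
import numpy as np, cv2
from station import *
from scipy.spatial.transform import Rotation as R
def cam(name):
    c=get_calibration(name); im,d=get_image(name); return c,im,d
def rot(c):
    o=np.array(c["orientation"],float)
    if o.shape==(3,3): return o
    if o.shape==(4,): return R.from_quat(o).as_matrix()
    return R.from_rotvec(o).as_matrix()
def undist(c,px):
    px=np.atleast_2d(np.array(px,float))
    K=np.array([[c["fx"],0,c["cx"]],[0,c["fy"],c["cy"]],[0,0,1]])
    return cv2.undistortPoints(px.reshape(-1,1,2),K,np.array([c["k1"],0,0,0.])).reshape(-1,2)
def at_z(c,px,z):
    u=undist(c,px); r=np.c_[u,np.ones(len(u))]@rot(c).T; p=np.array(c["position"])
    return p+r*((z-p[2])/r[:,2])[:,None]
def at_d(c,px,d):
    u=undist(c,px); d=np.atleast_1d(d)
    return np.array(c["position"])+(np.c_[u,np.ones(len(u))]*d[:,None])@rot(c).T
def cloud(c,d):
    v,u=np.mgrid[0:d.shape[0],0:d.shape[1]]
    return at_d(c,np.c_[u.ravel(),v.ravel()],d.ravel().astype(float)).reshape(d.shape+(3,))
def proj(c,P):
    K=np.array([[c["fx"],0,c["cx"]],[0,c["fy"],c["cy"]],[0,0,1]])
    Rm=rot(c).T; t=-Rm@np.array(c["position"])
    return cv2.projectPoints(np.atleast_2d(P).astype(float),cv2.Rodrigues(Rm)[0],t,K,np.array([c["k1"],0,0,0.]))[0].reshape(-1,2)
def st():
    o=get_obs(); print({k:np.round(o[k],4).tolist() for k in ("t","q","tool_pos","tool_rot","contact_force","opening")}); return o
E
python3 - <<'E'
from h import *
st()
for n in ("scene","top","wrist"):
    c,im,d=cam(n); print(n,c); cv2.imwrite(f"pics/{n}0.png",im); np.save(f"{n}0.npy",d)
E
```

```text
pics
{'t': 0.0, 'q': [-1.257, 0.0533, 1.6143, -0.0, 1.476, -0.119], 'tool_pos': [0.262, -0.5671, 0.4035], 'tool_rot': [0.886, 1.3851, -0.8839], 'contact_force': [0.6482, -0.1002, 0.9096], 'opening': 0.0855}
scene {'fx': 436.12750617001257, 'fy': 436.12750617001257, 'cx': 257.91785874065135, 'cy': 187.6765599512238, 'k1': 0.03667359753626023, 'position': array([1.17815841, 0.6965795 , 0.7407246 ]), 'orientation': array([-0.96690965, -2.33502388,  1.22529417])}
top {'fx': 426.69914418143185, 'fy': 426.69914418143185, 'cx': 252.6763579816502, 'cy': 194.90223804198195, 'k1': 0.030301111064470213, 'position': array([ 0.43394509, -0.00298352,  1.21074939]), 'orientation': array([-2.14328153,  2.19592923, -0.11886003])}
wrist {'fx': 265.5831692265009, 'fy': 265.5831692265009, 'cx': 254.05462933462837, 'cy': 198.46820446630375, 'k1': 0.010583353862610253, 'position': array([ 0.33960879, -0.53071483,  0.37265668]), 'orientation': array([ 2.40248134, -1.53593182, -0.25893618])}
```

View pics/top0.png

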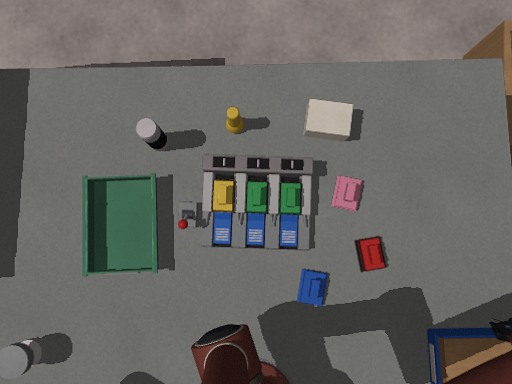

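View pics/scene0.png

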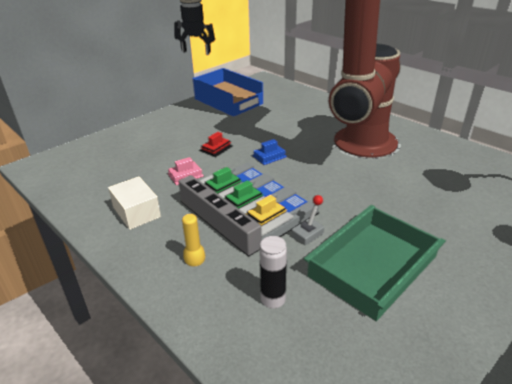

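View pics/wrist0.png

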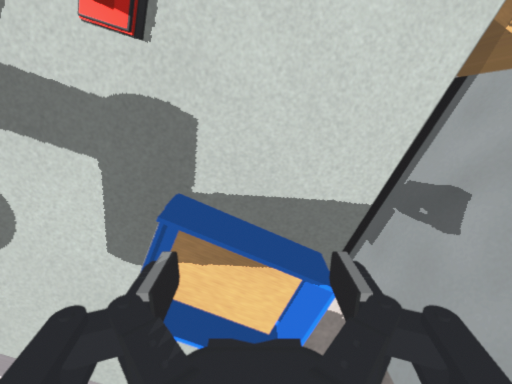

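```bash
python3 - <<'E'
from h import *
ims={}
for n in ("top","scene"):
    c,im,d=cam(n)
    for q,z in [("dock",0),("pad0",.028),("pad1",.028),("pad2",.028),("seat0",.03),("seat1",.03),("seat2",.03),("landing1",.03),("main_tip",.092),("bin",0),("flat1",0),("charged1",.03),("charging",.03),("spraycan",0),("torch",0),("carton",0)]:
        try: r=tip_of(n,q)
        except Exception as e: print(q,e); continue
        for k in r[:3]: print(n,q,round(k["p"],2),np.round(k["centre"],1),np.round(at_z(c,k["centre"],z)[0],4))
E
```

```text
top dock 0.72 [254.  206.6] [ 0.5277 -0.0131  0.    ]
top pad0 0.75 [220.7 233.9] [0.4522 0.0808 0.028 ]
top pad0 0.7 [285.  237.8] [ 0.4372 -0.0962  0.028 ]
top pad0 0.67 [253.5 235.1] [ 0.4467 -0.0096  0.028 ]
top pad1 0.75 [220.7 233.9] [0.4522 0.0808 0.028 ]
top pad1 0.7 [285.  237.8] [ 0.4372 -0.0962  0.028 ]
top pad1 0.67 [253.5 235.1] [ 0.4467 -0.0096  0.028 ]
top pad2 0.75 [220.7 233.9] [0.4522 0.0808 0.028 ]
top pad2 0.7 [285.  237.8] [ 0.4372 -0.0962  0.028 ]
top pad2 0.67 [253.5 235.1] [ 0.4467 -0.0096  0.028 ]
top seat0 0.79 [288.8 196.6] [ 0.5509 -0.1104  0.03  ]
top seat0 0.69 [223.4 195.3] [0.5589 0.0714 0.03  ]
top seat0 0.67 [255.6 195.5] [ 0.5562 -0.0181  0.03  ]
top seat1 0.79 [288.8 196.6] [ 0.5509 -0.1104  0.03  ]
top seat1 0.69 [223.4 195.3] [0.5589 0.0714 0.03  ]
top seat1 0.67 [255.6 195.5] [ 0.5562 -0.0181  0.03  ]
top seat2 0.79 [288.8 196.6] [ 0.5509 -0.1104  0.03  ]
top seat2 0.69 [223.4 195.3] [0.5589 0.0714 0.03  ]
top seat2 0.67 [255.6 195.5] [ 0.5562 -0.0181  0.03  ]
top landing1 0.92 [256.5 232.6] [ 0.4534 -0.018   0.03  ]
top landing1 0.88 [288.3 235
[... 1732 characters left out ...]
 0.1689 0.092 ]
scene bin 0.82 [374.4 266.7] [0.4871 0.3559 0.    ]
scene flat1 0.69 [217.4 152.1] [ 0.401  -0.3135  0.    ]
scene charged1 0.97 [224.9 187.6] [ 0.546  -0.1043  0.03  ]
scene charged1 0.62 [241.4 201.9] [ 0.5592 -0.0208  0.03  ]
scene charged1 0.55 [184.1 174.7] [ 0.5867 -0.2426  0.03  ]
scene charging 0.71 [265.5 218.8] [0.5649 0.0771 0.03  ]
scene spraycan 0.78 [274.3 299.3] [0.7204 0.2577 0.    ]
scene spraycan 0.47 [243.1 203. ] [ 0.5332 -0.0438  0.    ]
scene torch 0.9 [195.5 255.2] [0.7564 0.0272 0.    ]
scene torch 0.74 [243.5 203.1] [ 0.5327 -0.0427  0.    ]
scene torch 0.29 [374.7 267. ] [0.4874 0.3569 0.    ]
scene carton 0.75 [132.6 210.6] [ 0.7697 -0.2383  0.    ]
```

```bash
python3 - <<'E'
from h import *
c,im,d=cam("top"); P=cloud(c,d)
hsv=cv2.cvtColor(im,cv2.COLOR_BGR2HSV)
m={"blue":((105,120,60),(128,255,255)),"green":((55,120,50),(75,255,255)),"yellow":((20,150,100),(32,255,255)),"red":((0,180,90),(6,255,255)),"red2":((174,180,90),(180,255,255)),"pink":((150,60,120),(175,170,255))}
for k,(a,b) in m.items():
    M=cv2.inRange(hsv,a,b)
    n,l,s,ce=cv2.connectedComponentsWithStats(M)
    for i in range(1,n):
        if s[i,4]<25: continue
        q=P[l==i]; z=q[:,2]; top=q[z>np.percentile(z,95)-.008]
        print(k,s[i,4],np.round(ce[i]),"mean",np.round(q.mean(0),3),"ztop",np.round(np.percentile(z,95),3),"topc",np.round(top.mean(0),4))
big=cv2.resize(im[130:310,60:400],None,fx=2.3,fy=2.3,interpolation=cv2.INTER_CUBIC); cv2.imwrite("pics/topcrop.png",big)
E
```

```text
blue 391 [222. 225.] mean [0.475 0.077 0.03 ] ztop 0.036 topc [0.4818 0.0762 0.0359]
blue 394 [255. 226.] mean [ 0.472 -0.015  0.036] ztop 0.036 topc [ 0.4787 -0.0144  0.0484]
blue 423 [289. 228.] mean [ 0.464 -0.107  0.038] ztop 0.036 topc [ 0.474  -0.104   0.0531]
blue 862 [312. 287.] mean [ 0.302 -0.164  0.03 ] ztop 0.054 topc [ 0.3017 -0.1642  0.0741]
blue 683 [453. 341.] mean [ 0.16  -0.524  0.052] ztop 0.091 topc [ 0.1831 -0.5394  0.1042]
green 589 [256. 196.] mean [ 0.55  -0.019  0.068] ztop 0.085 topc [ 0.5494 -0.0192  0.1049]
green 585 [290. 198.] mean [ 0.545 -0.111  0.062] ztop 0.085 topc [ 0.5476 -0.1108  0.0832]
yellow 226 [232. 119.] mean [0.758 0.042 0.091] ztop 0.132 topc [0.7646 0.0378 0.1292]
yellow 567 [222. 195.] mean [0.554 0.072 0.071] ztop 0.086 topc [0.5548 0.0703 0.1111]
red 53 [182. 224.] mean [0.479 0.171 0.127] ztop 0.111 topc [0.4793 0.17   0.1325]
red 539 [371. 254.] mean [ 0.389 -0.329  0.034] ztop 0.056 topc [ 0.3879 -0.3335  0.0533]
pink 740 [345. 193.] mean [ 0.557 -0.265  0.038] ztop 0.055 topc [ 0.5547 -0.2632  0.1037]
```

View pics/topcrop.png

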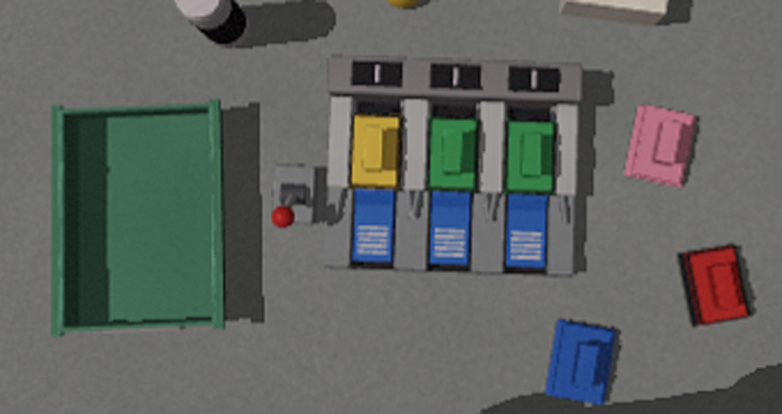

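```bash
python3 - <<'E'
from h import *
o=get_obs(); M=R.from_rotvec(o["tool_rot"]).as_matrix(); print(np.round(M,3)); 
c=get_calibration("wrist"); Rc=rot(c)
print("cam in tool", M.T@(c["position"]-o["tool_pos"])); print(np.round(M.T@Rc,3)); print(np.round(Rc,3))
# dock estimates from top-view tip points + scene
import itertools
pts=[]
loc={"pad":-81,"seat":25}
ob=[(-81,92,.4522,.0808),(-81,-92,.4372,-.0962),(-81,0,.4467,-.0096),(25,-92,.5509,-.1104),(25,92,.5589,.0714),(25,0,.5562,-.0181),
(-77,0,.4534,-.018),(-77,-92,.4447,-.1054),(-77,92,.4596,.0778),(-81,-92,.4445,-.0952),(-81,0,.4548,-.0131),(-81,92,.4561,.087),(25,92,.5589,.0733),(25,0,.5522,-.0187)]
ob=np.array(ob);A=ob[:,:2]/1000;B=ob[:,2:]
a=A-A.mean(0);b=B-B.mean(0);th=np.arctan2((a[:,0]*b[:,1]-a[:,1]*b[:,0]).sum(),(a*b).sum())
Rm=np.array([[np.cos(th),-np.sin(th)],[np.sin(th),np.cos(th)]]);t=B.mean(0)-Rm@A.mean(0);print(th,t,np.round(B-(A@Rm.T+t),4))
E
```

```text
[[-0.     0.908  0.419]
 [ 0.     0.419 -0.908]
 [-1.    -0.    -0.   ]]
cam in tool [ 0.03092301  0.08568137 -0.0004753 ]
[[-0.    -0.326  0.945]
 [ 0.    -0.945 -0.326]
 [ 1.    -0.     0.   ]]
[[ 0.42  -0.858 -0.296]
 [-0.908 -0.396 -0.137]
 [ 0.     0.326 -0.945]]
-0.07207311000495532 [ 0.52929558 -0.01634225] [[-0.0029 -0.0005]
 [-0.0047  0.0061]
 [-0.0018  0.0009]
 [ 0.0033 -0.0005]
 [-0.002  -0.0022]
 [ 0.002   0.    ]
 [ 0.0009 -0.0072]
 [-0.0012 -0.0028]
 [ 0.0005 -0.0032]
 [ 0.0026  0.0071]
 [ 0.0063 -0.0026]
 [ 0.001   0.0057]
 [-0.002  -0.0003]
 [-0.002  -0.0006]]
```

Request:
carry_out --increments '[[[0,0,-0.6],[0.5,0.95,0.1],0.6],[[0,0,-0.6],[0.5,0.95,0.1],0.6],[[0,0,-0.6],[0.5,0.95,0.1],0.6],[[0,0,-0.6],[0.5,0.95,0.1],0.6],[[0,0,-0.6],[0.5,0.95,0.1],0.6],[[0,0,-0.6],[0.5,0.95,0.1],0.6],[[0,0,-0.6],[0.5,0.95,0.1],0.6],[[0,0,-0.6],[0.5,0.95,0.1],0.6]]'

```text
t: 2.7
tool_pos: [0.3429, -0.4116, 0.4208]
tool_rot: [1.262, 1.175, -1.262]
contact_force: [0.1, 0.6, -0.1]
opening: 0.0513
```

Request:
carry_out --increments '[[[0,0,0],[0.5,1,0.1],0.6],[[0,0,0],[0.5,1,0.1],0.6],[[0,0,0],[0.5,1,0.1],0.6],[[0,0,0],[0.5,1,0.1],0.6],[[0,0,0],[0.5,1,0.1],0.6],[[0,0,0],[0.5,1,0.1],0.6],[[0,0,0],[0.5,1,0.1],0.6],[[0,0,0],[0.5,1,0.1],0.6]]'

```text
t: 3.5
tool_pos: [0.4252, -0.2444, 0.4385]
tool_rot: [1.263, 1.171, -1.262]
contact_force: [-0.7, -0.0, 0.3]
opening: 0.0511
```

Request:
carry_out --increments '[[[0,0,0],[0.6,1,0],0.6],[[0,0,0],[0.6,1,0],0.6],[[0,0,0],[0.6,1,0],0.6],[[0,0,0],[0.6,1,0],0.6],[[0,0,0],[0.6,1,0],0.6],[[0,0,0],[0.6,1,0],0.6],[[0,0,0],[0.6,1,0],0.6],[[0,0,0],[0.6,1,0],0.6]]'

```text
t: 4.3
tool_pos: [0.5239, -0.0769, 0.4405]
tool_rot: [1.263, 1.166, -1.26]
contact_force: [0.3, -0.3, 0.2]
opening: 0.0512
```

Request:
carry_out --increments '[[[0,0,0],[0.6,1,0],0.6],[[0,0,0],[0.6,1,0],0.6],[[0,0,0],[0.6,1,0],0.6],[[0,0,0],[0.3,1,0],0.6],[[0,0,0],[0,0.3,0],0.6],[[0,0,0],[0,0,0],0.6]]'

```text
t: 4.9
tool_pos: [0.568, 0.015, 0.4408]
tool_rot: [1.261, 1.167, -1.257]
contact_force: [-0.7, -0.0, 0.2]
opening: 0.0513
```

```bash
python3 - <<'E'
from h import *
o=st(); print(np.round(R.from_rotvec(o["tool_rot"]).as_matrix(),3))
c,im,d=cam("wrist"); cv2.imwrite("pics/w1.png",im); np.save("w1.npy",d)
P=cloud(c,d); z=P[...,2]; print(np.percentile(z[d>0],[1,25,50,75,99]))
hsv=cv2.cvtColor(im,cv2.COLOR_BGR2HSV)
for k,(a,b) in {"blue":((105,120,60),(128,255,255)),"green":((55,120,50),(75,255,255)),"yellow":((20,150,100),(32,255,255))}.items():
    M=(cv2.inRange(hsv,a,b)>0)&(d>0)
    n,l,s,ce=cv2.connectedComponentsWithStats(M.astype(np.uint8))
    for i in range(1,n):
        if s[i,4]<150: continue
        q=(l==i)
        if k!="blue": q=q&(z>.08)&(z<.09)
        if q.sum()<30: continue
        w=P[q]; r=cv2.minAreaRect((w[:,:2]*1000).astype(np.float32))
        print(k,q.sum(),np.round(ce[i]),np.round(w.mean(0),4),"z",np.round(np.percentile(w[:,2],[5,50,95]),4),r)
E
```

```text
{'t': 4.9, 'q': [-0.104, -0.1032, 1.7062, -0.0036, 1.5314, 1.5369], 'tool_pos': [0.568, 0.015, 0.4408], 'tool_rot': [1.2608, 1.1671, -1.2573], 'contact_force': [-0.7219, -0.048, 0.2006], 'opening': 0.0513}
[[ 0.007  0.998 -0.07 ]
 [-0.004 -0.07  -0.998]
 [-1.     0.007  0.004]]
[-1.88426549e-03 -1.80547433e-04  4.06920177e-03  6.74559097e-02
  3.56011526e-01]
blue 1070 [333. 230.] [ 0.4649 -0.1035  0.0305] z [0.025  0.0279 0.0343] ((494.9560546875, -91.07112121582031), (200.5466766357422, 71.94708251953125), 21.61771583557129)
blue 982 [219. 231.] [0.4766 0.0765 0.0311] z [0.0258 0.0279 0.0338] ((506.5413513183594, 75.90324401855469), (53.5435676574707, 156.04075622558594), 82.7602767944336)
blue 995 [275. 230.] [ 0.4686 -0.0126  0.0272] z [0.0055 0.028  0.0335] ((458.39276123046875, -13.937429428100586), (51.81267166137695, 91.03423309326172), 86.6515121459961)
blue 468 [364. 286.] [ 0.3727 -0.1489  0.05  ] z [0.0038 0.0157 0.3165] ((444.9307556152344, -97.80191040039062), (306.426513671875, 60.76576614379883), 35.35650634765625)
green 655 [344. 181.] [ 0.5492 -0.1093  0.0836] z [0.0818 0.0836 0.0849] ((548.06689453125, -109.97193908691406), (22.023109436035156, 49.77280044555664), 86.58145141601562)
green 648 [278. 182.] [ 0.5544 -0.0183  0.0837] z [0.0821 0.0838 0.0849] ((553.6953735351562, -18.57288360595703), (22.114328384399414, 50.18483352661133), 86.92201232910156)
yellow 92 [223.  17.] [0.7534 0.0369 0.085 ] z [0.0807 0.085  0.0892] ((754.7888793945312, 38.99946975708008), (8.345270156860352, 28.82204818725586), 4.316367149353027)
yellow 638 [212. 183.] [0.5601 0.0728 0.0836] z [0.082  0.0837 0.0849] ((558.7761840820312, 73.08039855957031), (21.889007568359375, 49.991455078125), 86.1073989868164)
```

View pics/w1.png

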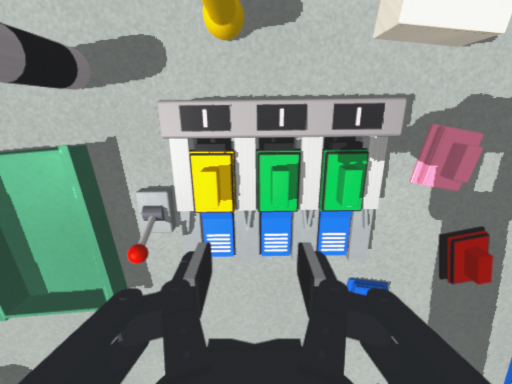

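Request:
carry_out --increments '[[[0.04,0.07,0.1],[-0.9,1,-0.3],0],[[0,0,0],[-0.9,1,-0.3],0],[[0,0,0],[-0.9,1,-0.3],0],[[0,0,0],[-0.9,1,-0.3],0],[[0,0,0],[-0.9,1,-0.3],0],[[0,0,0],[-0.9,1,-0.3],0],[[0,0,0],[-0.9,1,-0.3],0],[[0,0,0],[-1,1,-0.3],0]]'

```text
t: 5.75
tool_pos: [0.4172, 0.1694, 0.3927]
tool_rot: [1.265, 1.166, -1.264]
contact_force: [0.1, 0.2, -0.8]
opening: 0.0
```

```bash
cat > go.py <<'E'
from h import *
import sys
O=np.array([.5287,-.0171]);TH=-.060
def d2w(x,y): return O+np.array([[np.cos(TH),-np.sin(TH)],[np.sin(TH),np.cos(TH)]])@np.array([x,y])
def rep(tx,ty,tz,yaw=TH):
    o=get_obs(); M=R.from_rotvec(o["tool_rot"]).as_matrix()
    y=np.array([np.cos(yaw),np.sin(yaw),0]); 
    if M[:,1]@y<0 : y=-y
    T=np.c_[[0,0,-1],y,np.cross([0,0,-1],y)]
    rv=R.from_matrix(T@M.T).as_rotvec()
    d=np.array([tx,ty,tz])-o["tool_pos"]
    print("t",round(o["t"],2),"pos",np.round(o["tool_pos"],4),"F",np.round(o["contact_force"],1),"op",round(float(o["opening"]),4),"\n target",np.round([tx,ty,tz],4)," shift units",np.round(d/.02,2)," turn units",np.round(rv/.1,2),"q",np.round(o["q"],2))
E
python3 - <<'E'
from go import *
rep(*d2w(-.118,.190),.250)
E
```

```text
t 5.75 pos [0.4172 0.1694 0.3927] F [ 0.1  0.2 -0.8] op 0.0 
 target [0.4223 0.1796 0.25  ]  shift units [ 0.26  0.51 -7.13]  turn units [0.04 0.05 0.17] q [ 0.22 -0.38  2.02 -0.    1.5   1.87]
```

Request:
carry_out --increments '[[[0.04,0.05,0.17],[0,0.5,-1],0],[[0,0,0],[0,0,-1],0],[[0,0,0],[0,0,-1],0],[[0,0,0],[0,0,-1],0],[[0,0,0],[0,0,-1],0],[[0,0,0],[0,0,-1],0],[[0,0,0],[0,0,-1],0],[[0,0,0],[0,0,0],0]]'

```text
t: 6.55
tool_pos: [0.4141, 0.1746, 0.2494]
tool_rot: [1.258, 1.173, -1.252]
contact_force: [-0.0, -0.1, -0.1]
opening: 0.0003
```

```bash
python3 - <<'E'
from go import *
rep(*d2w(-.016,.190),.250)
c,im,d=cam("wrist"); cv2.imwrite("pics/w2.png",im); 
c,im,d=cam("scene"); cv2.imwrite("pics/s2.png",cv2.resize(im[120:320,200:456],None,fx=3,fy=3))
E
```

```text
t 6.55 pos [0.4141 0.1746 0.2494] F [-0.  -0.1 -0.1] op 0.0003 
 target [0.5241 0.1735 0.25  ]  shift units [ 5.5  -0.06  0.03]  turn units [0.01 0.06 0.04] q [ 0.23 -0.23  2.15 -0.    1.22  1.87]
```

View pics/s2.png

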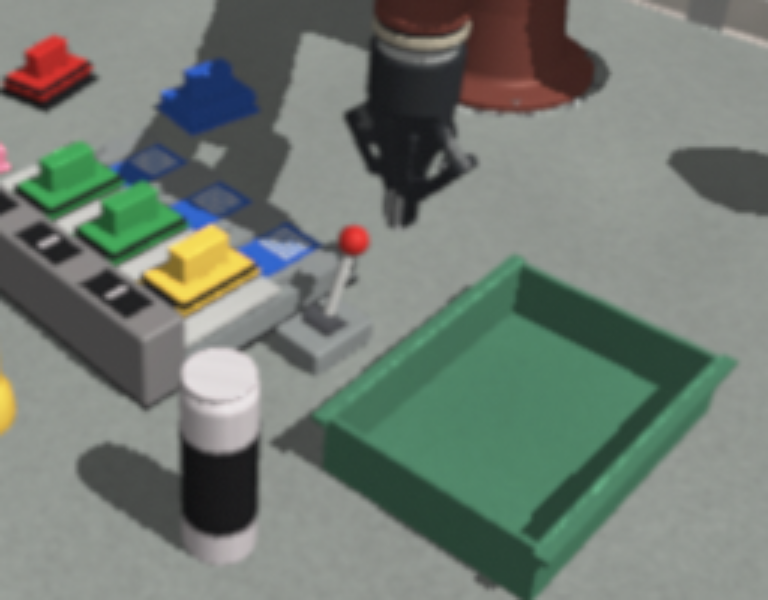

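View pics/w2.png

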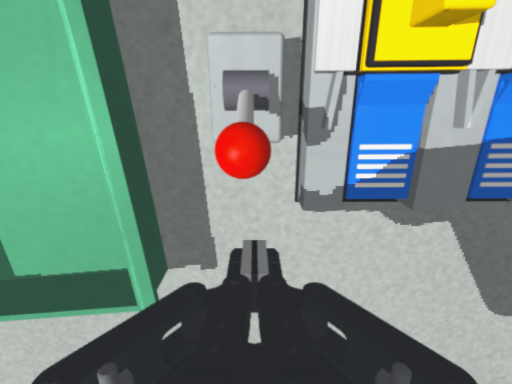

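Request:
carry_out --increments '[[[0,0,0],[0.5,0.3,0],0],[[0,0,0],[1,-0.06,0],0],[[0,0,0],[1,-0.06,0],0],[[0,0,0],[1,-0.06,0],0],[[0,0,0],[1,-0.06,0],0],[[0,0,0],[0.5,-0.03,0],0]]'

```text
t: 7.25
tool_pos: [0.5211, 0.1749, 0.2631]
tool_rot: [1.271, 1.164, -1.238]
contact_force: [-2.0, 0.3, 0.5]
opening: 0.0001
```

```bash
python3 - <<'E'
from go import *
rep(*d2w(-.016,.190),.250)
c,im,d=cam("wrist"); cv2.imwrite("pics/w3.png",im); 
c,im,d=cam("scene"); cv2.imwrite("pics/s3.png",cv2.resize(im[120:320,200:456],None,fx=3,fy=3))
E
```

```text
t 7.25 pos [0.5211 0.1749 0.2631] F [-2.   0.3  0.5] op 0.0001 
 target [0.5241 0.1735 0.25  ]  shift units [ 0.15 -0.07 -0.65]  turn units [-0.03  0.23  0.05] q [ 0.19  0.    1.91 -0.    1.2   1.83]
```

View pics/s3.png

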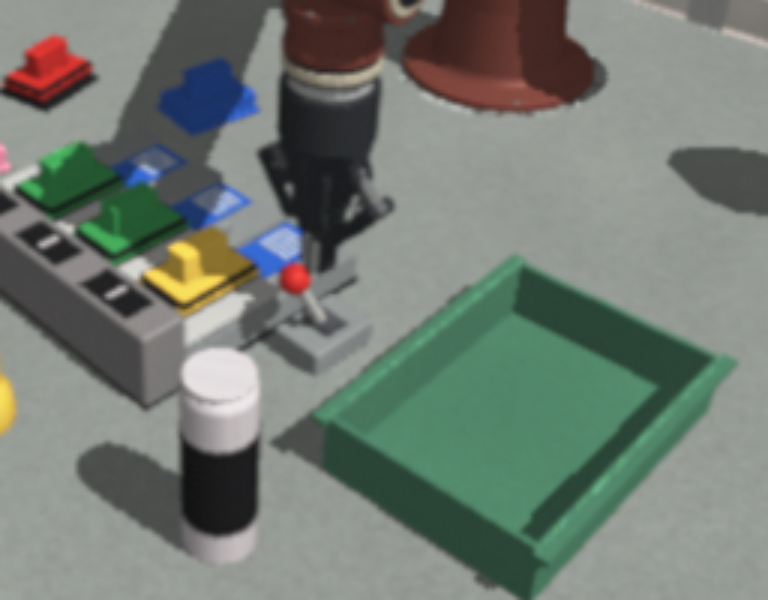

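Request:
carry_out --increments '[[[0,0,0],[0.2,0,-0.3],0],[[0,0.2,0],[0.2,0,0],0],[[0,0,0],[0,0,0],0]]'

```text
t: 7.65
tool_pos: [0.5256, 0.1752, 0.257]
tool_rot: [1.255, 1.185, -1.261]
contact_force: [-0.4, -0.0, -0.4]
opening: 0.0002
```

```bash
python3 - <<'E'
from go import *
rep(*d2w(-.016,.190),.250)
for n in ("wrist","scene"):
    c,im,d=cam(n); cv2.imwrite(f"pics/{n}4.png",im)
    hsv=cv2.cvtColor(im,cv2.COLOR_BGR2HSV)
    M=((cv2.inRange(hsv,(0,170,80),(6,255,255))>0)|(cv2.inRange(hsv,(174,170,80),(180,255,255))>0)).astype(np.uint8)
    k,l,s,ce=cv2.connectedComponentsWithStats(M); P=cloud(c,d)
    for i in range(1,k):
        if s[i,4]>40:
            w=at_z(c,ce[i],.094)[0]; e=w[:2]-O; print(n,s[i,4],ce[i],"median",np.round(np.median(P[l==i],0),3),"dock xy at .094",np.round([e@[np.cos(TH),np.sin(TH)],e@[-np.sin(TH),np.cos(TH)]],4))
E
```

```text
t 7.65 pos [0.5256 0.1752 0.257 ] F [-0.4 -0.  -0.4] op 0.0002 
 target [0.5241 0.1735 0.25  ]  shift units [-0.07 -0.09 -0.35]  turn units [-0.02 -0.08  0.05] q [0.19 0.03 1.9  0.   1.22 1.82]
wrist 1638 [258.52319902 222.97252747] median [0.554 0.172 0.101] dock xy at .094 [0.0099 0.1907]
scene 286 [215.65034965 142.83566434] median [ 0.401 -0.323  0.026] dock xy at .094 [-0.0482 -0.2178]
scene 62 [298.03225806 212.37096774] median [0.554 0.176 0.1  ] dock xy at .094 [0.009  0.1893]
```

View pics/wrist4.png

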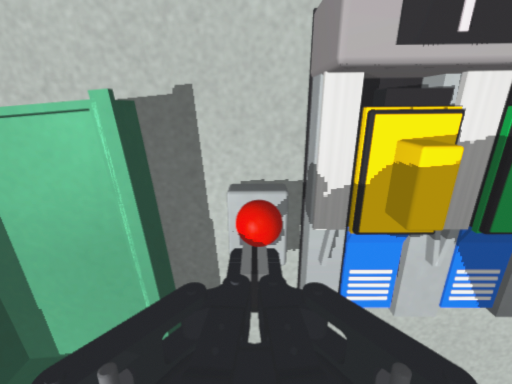

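Request:
carry_out --increments '[[[0,0,0],[-1,0,0.2],0],[[0,0,0],[-1,-0.5,0.5],0],[[0,0,0],[-1,-1,0.5],0],[[0,0,0],[-1,-1,0.2],0],[[0,0,0],[-0.2,-1,0],0],[[0,0,0],[0,-1,0],0],[[0,0,0],[0,-1,0],0],[[0,0,0],[0,-1,0],0]]'

```text
t: 8.55
tool_pos: [0.4382, 0.0432, 0.2898]
tool_rot: [1.26, 1.173, -1.241]
contact_force: [0.7, 0.0, -0.3]
opening: 0.0
```

```bash
python3 - <<'E'
from go import *
rep(*d2w(-.083,0),.205)
E
```

```text
t 8.55 pos [0.4382 0.0432 0.2898] F [ 0.7  0.  -0.3] op 0.0 
 target [ 0.4458 -0.0121  0.205 ]  shift units [ 0.38 -2.77 -4.24]  turn units [-0.02  0.13 -0.02] q [-0.07 -0.32  2.14  0.    1.3   1.56]
```

Request:
carry_out --increments '[[[0,0.13,0],[0.4,-1,0],0],[[0,0,0],[0,-1,-0.2],0],[[0,0,0],[0,-0.75,-1],0],[[0,0,0],[0,0,-1],0],[[0,0,0],[0,0,-1],0],[[0,0,0],[0,0,-0.5],0],[[0,0,0],[0,0,-0.3],0],[[0,0,0],[0,0,0],0]]'

```text
t: 9.35
tool_pos: [0.4473, -0.0167, 0.2131]
tool_rot: [1.261, 1.16, -1.24]
contact_force: [-0.2, 0.1, -0.2]
opening: -0.0003
```

```bash
python3 - <<'E'
from go import *
rep(*d2w(-.083,0),.192)
E
```

```text
t 9.35 pos [ 0.4473 -0.0167  0.2131] F [-0.2  0.1 -0.2] op -0.0003 
 target [ 0.4458 -0.0121  0.192 ]  shift units [-0.07  0.23 -1.06]  turn units [0.05 0.22 0.01] q [-0.2  -0.18  2.18 -0.    1.12  1.43]
```

Request:
carry_out --increments '[[[0.05,0.22,0],[0,0.2,-0.5],0],[[0,0,0],[0,0,-0.3],0],[[0,0,0],[0,0,-0.3],0],[[0,0,0],[0,0,-0.2],0],[[0,0,0],[0,0,0],0]]'

```text
t: 9.85
tool_pos: [0.4502, -0.0123, 0.1913]
tool_rot: [1.253, 1.178, -1.252]
contact_force: [-2.5, -0.1, 4.5]
opening: -0.0
```

```bash
python3 - <<'E'
from go import *
rep(*d2w(-.083,0),.192)
c,im,d=cam("wrist"); cv2.imwrite("pics/w5.png",im)
E
```

```text
t 9.85 pos [ 0.4502 -0.0123  0.1913] F [-2.5 -0.1  4.5] op -0.0 
 target [ 0.4458 -0.0121  0.192 ]  shift units [-0.22  0.01  0.04]  turn units [ 0.01  0.02 -0.  ] q [-0.19 -0.13  2.17 -0.    1.09  1.44]
```

View pics/w5.png

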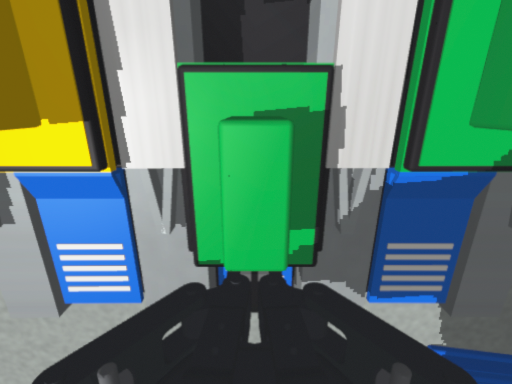

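Request:
carry_out --increments '[[[0,0,0],[-0.2,0,0.8],0],[[0,0,0],[0,0,1],0.3],[[0,0,0],[0,0,1],0.6],[[0,0,0],[0,0,1],0.6],[[0,0,0],[0.5,0,1],0.6],[[0,0,0],[1,0,0.3],0.6],[[0,0,0],[1,-0.05,0],0.6],[[0,0,0],[1,-0.05,0],0.6]]'

```text
t: 10.7
tool_pos: [0.5164, -0.0137, 0.2947]
tool_rot: [1.254, 1.176, -1.25]
contact_force: [-0.1, 0.6, 0.5]
opening: 0.0514
```

```bash
cat >> go.py <<'E'
def ribs():
    c,im,d=cam("wrist"); P=cloud(c,d); z=P[...,2]; hsv=cv2.cvtColor(im,cv2.COLOR_BGR2HSV)
    for k,(a,b) in {"green":((55,120,30),(75,255,255)),"yellow":((20,150,60),(32,255,255)),"red":((0,170,60),(6,255,255))}.items():
        M=((cv2.inRange(hsv,a,b)>0)&(d>0)&(z>.035)&(z<.095)).astype(np.uint8)
        n,l,s,ce=cv2.connectedComponentsWithStats(M)
        for i in range(1,n):
            if s[i,4]<150: continue
            q=P[l==i]; zt=np.percentile(q[:,2],95); w=q[q[:,2]>zt-.006]
            r=cv2.minAreaRect((w[:,:2]*1000).astype(np.float32)); e=np.array(r[0])/1000-O
            print(k,np.round(ce[i]),"ztop",round(zt,4),"xy",np.round(r[0],1),"size",np.round(r[1],1),"ang",round(r[2],1),"dock",np.round([e@[np.cos(TH),np.sin(TH)],e@[-np.sin(TH),np.cos(TH)]],4))
    return im
E
python3 - <<'E'
from go import *
rep(*d2w(.007,0),.231)
cv2.imwrite("pics/w6.png",ribs())
E
```

```text
t 10.7 pos [ 0.5164 -0.0137  0.2947] F [-0.1  0.6  0.5] op 0.0514 
 target [ 0.5357 -0.0175  0.231 ]  shift units [ 0.97 -0.19 -3.19]  turn units [ 0.01  0.05 -0.01] q [-0.17 -0.11  1.97 -0.    1.29  1.46]
green [371. 161.] ztop 0.0844 xy [ 548.  -109.3] size [22.3 49.8] ang 86.9 dock [ 0.0248 -0.0909]
green [257. 214.] ztop 0.0842 xy [510.3 -15.8] size [22.1 45.8] ang 86.2 dock [-0.0184  0.0002]
yellow [144. 163.] ztop 0.0844 xy [558.7  73.7] size [22.5 49.8] ang 86.3 dock [0.0245 0.0924]
```

View pics/w6.png

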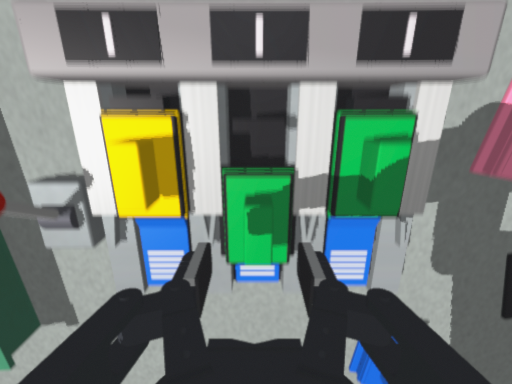

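```bash
python3 - <<'E'
from go import *
rep(*d2w(-.021,0),.232)
E
```

```text
t 10.75 pos [ 0.5184 -0.014   0.2952] F [-1.4 -1.2  1.4] op 0.0512 
 target [ 0.5077 -0.0158  0.232 ]  shift units [-0.53 -0.09 -3.16]  turn units [ 0.01  0.08 -0.  ] q [-0.17 -0.11  1.96  0.    1.28  1.46]
```

Request:
carry_out --increments '[[[0,0,0],[-0.5,-0.1,-0.6],0.6],[[0,0,0],[0,0,-1],0.6],[[0,0,0],[0,0,-1],0.6],[[0,0,0],[0,0,-0.5],0.6],[[0,0,0],[0,0,0],0.6]]'

```text
t: 11.25
tool_pos: [0.5031, -0.0159, 0.2264]
tool_rot: [1.253, 1.179, -1.251]
contact_force: [-0.0, -0.6, -0.1]
opening: 0.051
```

```bash
python3 - <<'E'
from go import *
rep(*d2w(-.021,0),.232)
E
```

```text
t 11.25 pos [ 0.5031 -0.0159  0.2264] F [-0.  -0.6 -0.1] op 0.051 
 target [ 0.5077 -0.0158  0.232 ]  shift units [0.23 0.   0.28]  turn units [ 0.01  0.02 -0.01] q [-0.18 -0.05  2.04 -0.    1.16  1.45]
```

Request:
carry_out --squeeze 50 --increments '[[[0,0,0],[0.2,0,0.3],0.6],[[0,0,0],[0,0,0],0],[[0,0,0],[0,0,0],0],[[0,0,0],[0,0,0],0],[[0,0,0],[0,0,0],0]]'

```text
t: 11.75
tool_pos: [0.5071, -0.016, 0.2349]
tool_rot: [1.254, 1.177, -1.25]
contact_force: [-1.3, -0.2, -1.3]
opening: 0.0212
```

```bash
python3 - <<'E'
from go import *
rep(*d2w(-.080,0),.232)
E
```

```text
t 11.75 pos [ 0.5071 -0.016   0.2349] F [-1.3 -0.2 -1.3] op 0.0212 
 target [ 0.4488 -0.0123  0.232 ]  shift units [-2.91  0.18 -0.15]  turn units [ 0.01  0.04 -0.01] q [-0.18 -0.06  2.02 -0.    1.17  1.45]
```

Request:
carry_out --increments '[[[0,0,0],[-0.5,0.03,0],0],[[0,0,0],[-0.5,0.03,0],0],[[0,0,0],[-0.5,0.03,0],0],[[0,0,0],[-0.5,0.03,0],0],[[0,0,0],[-0.5,0.03,0],0],[[0,0,0],[-0.4,0.03,0],0],[[0,0,0],[0,0,0],0]]'

```text
t: 12.45
tool_pos: [0.4428, -0.0117, 0.234]
tool_rot: [1.254, 1.178, -1.25]
contact_force: [-0.4, -0.2, -1.7]
opening: 0.0211
```

```bash
python3 - <<'E'
from go import *
rep(*d2w(-.080,0),.33)
cv2.imwrite("pics/w7.png",ribs())
c,im,d=cam("top");cv2.imwrite("pics/t7.png",cv2.resize(im[130:310,60:400],None,fx=2.3,fy=2.3))
E
```

```text
t 12.45 pos [ 0.4428 -0.0117  0.234 ] F [-0.4 -0.2 -1.7] op 0.0211 
 target [ 0.4488 -0.0123  0.33  ]  shift units [ 0.3  -0.03  4.8 ]  turn units [ 0.01  0.03 -0.01] q [-0.19 -0.23  2.17 -0.    1.19  1.44]
green [377.  76.] ztop 0.053 xy [526.6 -89.6] size [87.  43.3] ang 35.3 dock [ 0.0023 -0.0725]
green [443.  66.] ztop 0.0846 xy [ 542.7 -109. ] size [23.7 39.3] ang 87.2 dock [ 0.0195 -0.0909]
green [255. 179.] ztop 0.0494 xy [486.4 -13.6] size [59.4  3.4] ang 86.7 dock [-0.0425  0.001 ]
green [254. 238.] ztop 0.0844 xy [444.2 -10.8] size [22.4 50.9] ang 86.6 dock [-0.0847  0.0012]
yellow [67. 66.] ztop 0.0845 xy [553.4  73.4] size [23.3 39.4] ang 84.9 dock [0.0193 0.0918]
yellow [136.  75.] ztop 0.0525 xy [539.1  51. ] size [35.7 79.4] ang 55.6 dock [0.0063 0.0686]
```

View pics/w7.png

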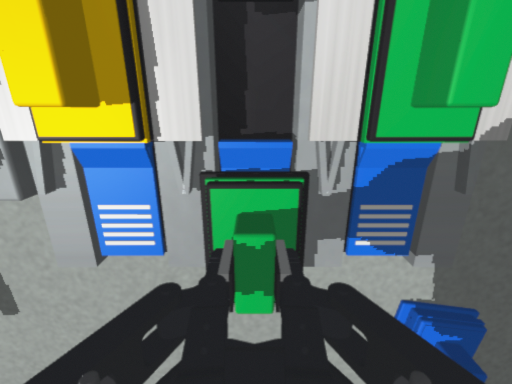

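Request:
carry_out --increments '[[[0,0,0],[0,0,0.5],0],[[0,0,0],[0,0,1],0],[[0,0,0],[0,0,1],0],[[0,0,0],[0,0,1],0],[[0,0,0],[0,0,1],0],[[0,0,0],[0,0.5,0.5],0],[[0,0,0],[0,1,0],0],[[0,0,0],[0,1,0],0]]'

```text
t: 13.35
tool_pos: [0.4443, 0.0389, 0.3405]
tool_rot: [1.257, 1.176, -1.254]
contact_force: [-0.0, -0.2, -3.6]
opening: 0.021
```

```bash
python3 - <<'E'
from go import *
for n in ("top","scene"):
    c,im,d=cam(n); P=cloud(c,d); hsv=cv2.cvtColor(im,cv2.COLOR_BGR2HSV)
    r=masks_of(n,"bin")[0]; print(r["p"],r["centre"])
    M=cv2.dilate(r["region"].astype(np.uint8),np.ones((3,3)))>0
    q=P[M&(d>0)]; q=q[(q[:,2]>.048)&(q[:,2]<.062)]
    print(n,len(q),cv2.minAreaRect((q[:,:2]*1000).astype(np.float32)))
    # inliers
    f=P[M&(d>0)]; f=f[(f[:,2]>-.002)&(f[:,2]<.012)]; print("floor",len(f),cv2.minAreaRect((f[:,:2]*1000).astype(np.float32)))
    # rim median per side
    h,_=np.histogram(q[:,1],bins=np.arange(.24,.48,.01)); print(h)
    h,_=np.histogram(q[:,0],bins=np.arange(.33,.65,.01)); print(h)
    cv2.imwrite(f"pics/{n}8.png",im)
rep(.42,.36,.33)
E
```

```text
0.96 [117.3, 226.6]
top 1426 ((487.02984619140625, 352.2486572265625), (271.6105041503906, 200.78466796875), 0.7995718717575073)
floor 5518 ((488.34893798828125, 366.9974060058594), (287.96270751953125, 217.26419067382812), 1.133031964302063)
[  0 290 265  16  14  16  15  15  19  15  14  15  15  17  18  16  15  16
  12 155 393  75   0]
[  0   1 129  79  49  47  40  39  44  44  41  40  49  47  42  42  49  44
  39  47  44  39  41  42  38  40  43  42 176   9   0]
0.86 [372.7, 260.1]
scene 1871 ((487.72637939453125, 351.6201477050781), (272.23272705078125, 200.13900756835938), 0.7228403687477112)
floor 5187 ((452.23974609375, 327.32110595703125), (338.3556213378906, 234.50424194335938), 0.8775206804275513)
[  0 236 361  30  33  30  27  33  31  32  35  35  36  34  31  38  37  38
  39 178 469  88   0]
[  0   0  86 229  42  38  40  44  45  47  39  48  42  40  47  48  47  49
  47  53  50  51  52  57  58  58  55  56 372  31   0]
t 13.55 pos [0.4441 0.0386 0.3396] F [-0.1 -0.5 -3.5] op 0.0212 
 target [0.42 0.36 0.33]  shift units [-1.2  16.07 -0.48]  turn units [0.01 0.01 0.01] q [-0.08 -0.35  2.08 -0.    1.41  1.55]
```

View pics/top8.png

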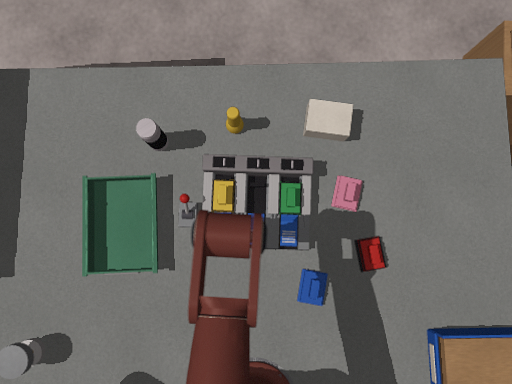

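Request:
carry_out --increments '[[[0,0,0.1],[0,1,0],0],[[0,0,0.1],[0,1,0],0],[[0,0,0.1],[0,1,0],0],[[0,0,0.1],[0,1,0],0],[[0,0,0.1],[0.3,1,0],0],[[0,0,0.1],[0.5,1,0],0],[[0,0,0.1],[0.5,1,0],0],[[0,0,0],[0.5,1,0],0]]'

```text
t: 14.35
tool_pos: [0.4805, 0.1995, 0.3361]
tool_rot: [1.202, 1.21, -1.214]
contact_force: [1.0, -0.3, -3.8]
opening: 0.0213
```

Request:
carry_out --increments '[[[0,0,0],[0.5,1,0],0],[[0,0,0],[0.5,1,0],0],[[0,0,0],[0.5,1,0],0],[[0,0,0],[0.5,1,0],0],[[0,0,0],[0.5,1,0],0],[[0,0,0],[0.5,1,-0.2],0],[[0,0,0],[0.3,0.5,-0.5],0],[[0,0,0],[0,0,0],0]]'

```text
t: 15.15
tool_pos: [0.5518, 0.3329, 0.316]
tool_rot: [1.198, 1.21, -1.226]
contact_force: [-0.2, -0.5, -2.9]
opening: 0.0207
```

```bash
python3 - <<'E'
from go import *
rep(.548,.352,.212,.013)
c,im,d=cam("wrist"); cv2.imwrite("pics/w9.png",im)
E
```

```text
t 15.15 pos [0.5518 0.3329 0.316 ] F [-0.2 -0.5 -2.9] op 0.0207 
 target [0.548 0.352 0.212]  shift units [-0.19  0.95 -5.2 ]  turn units [ 0.1  -0.13  0.16] q [ 0.43  0.17  1.64 -0.    1.35  2.  ]
```

View pics/w9.png

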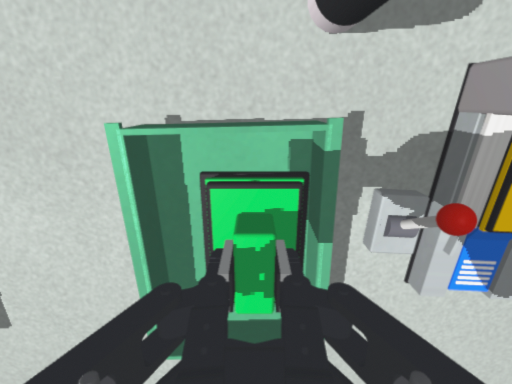

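Request:
carry_out --increments '[[[0.1,-0.1,0.15],[-0.2,0.9,-0.2],0],[[0,0,0],[0,0,-1],0],[[0,0,0],[0,0,-1],0],[[0,0,0],[0,0,-1],0],[[0,0,0],[0,0,-1],0],[[0,0,0],[0,0,0],0]]'

```text
t: 15.8
tool_pos: [0.5467, 0.3506, 0.2327]
tool_rot: [1.205, 1.216, -1.198]
contact_force: [-1.4, -0.5, -4.8]
opening: 0.0211
```

```bash
python3 - <<'E'
from go import *
rep(.548,.352,.212,.013)
E
```

```text
t 15.8 pos [0.5467 0.3506 0.2327] F [-1.4 -0.5 -4.8] op 0.0211 
 target [0.548 0.352 0.212]  shift units [ 0.06  0.07 -1.04]  turn units [-0.04  0.02  0.02] q [0.46 0.26 1.68 0.   1.2  2.01]
```

Request:
carry_out --increments '[[[0,0,0],[0.05,0.05,-0.5],0],[[0,0,0],[0,0,-0.4],0],[[0,0,0],[0,0,-0.2],0],[[0,0,0],[0,0,0],0]]'

```text
t: 16.2
tool_pos: [0.5485, 0.3522, 0.2125]
tool_rot: [1.209, 1.215, -1.194]
contact_force: [-0.5, 1.0, -3.5]
opening: 0.0211
```

Request:
carry_out --increments '[[[0,0,0],[0,0,-0.1],0],[[0,0,0],[0,0,-0.05],0],[[0,0,0],[0,0,0],0]]'

```text
t: 16.5
tool_pos: [0.5492, 0.3525, 0.2109]
tool_rot: [1.211, 1.214, -1.192]
contact_force: [-0.3, 0.1, -2.7]
opening: 0.021
```

Request:
carry_out --increments '[[[0,0,0],[0,0,0],0.3],[[0,0,0],[0,0,0],0.6],[[0,0,0],[0,0,0],0.6],[[0,0,0],[0,0,0.5],0.6],[[0,0,0],[0,0,1],0.6],[[0,0,0],[0,0,1],0.6],[[0,0,0],[0,0,1],0.6],[[0,0,0],[0,0,1],0.6]]'

```text
t: 17.3
tool_pos: [0.55, 0.3529, 0.3082]
tool_rot: [1.213, 1.213, -1.189]
contact_force: [0.4, -0.0, 0.3]
opening: 0.0513
```

```bash
python3 - <<'E'
from go import *
rep(*d2w(-.083,-.092),.3)
cv2.imwrite("pics/w10.png",ribs())
E
```

```text
t 17.3 pos [0.55   0.3529 0.3082] F [ 0.4 -0.   0.3] op 0.0513 
 target [ 0.4403 -0.104   0.3   ]  shift units [ -5.48 -22.84  -0.41]  turn units [-0.09  0.11 -0.71] q [0.46 0.19 1.63 0.   1.31 2.02]
green [348. 147.] ztop 0.056 xy [601.  297.5] size [46.1 80.6] ang 0.6 dock [0.0533 0.3184]
green [156. 193.] ztop 0.0559 xy [543.3 422.7] size [156.1  61.1] ang 1.2 dock [-0.0118  0.4399]
green [227. 136.] ztop 0.056 xy [615.6 378.8] size [ 4.9 27.5] ang 2.9 dock [0.0631 0.4004]
green [256. 206.] ztop 0.0598 xy [551.6 354.3] size [21.7 49.7] ang 90.0 dock [0.0006 0.3721]
green [352. 254.] ztop 0.0557 xy [505.2 262.5] size [80.1 13.9] ang 2.0 dock [-0.0402  0.2777]
```

View pics/w10.png

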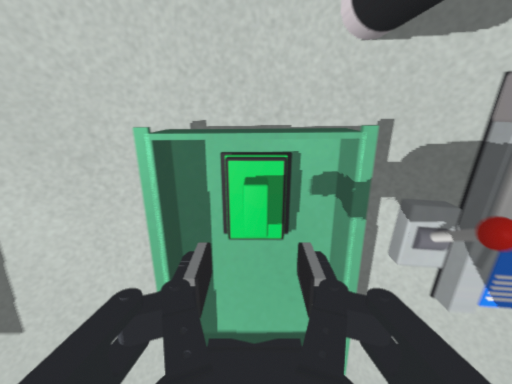

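Request:
carry_out --increments '[[[0,0,-0.2],[-0.6,-1,0],0],[[0,0,-0.2],[-0.6,-1,0],0],[[0,0,-0.2],[-0.6,-1,0],0],[[0,0,-0.1],[-0.6,-1,0],0],[[0,0,0],[-0.6,-1,0],0],[[0,0,0],[-0.6,-1,0],0],[[0,0,0],[-0.6,-1,0],0],[[0,0,0],[-0.6,-1,0],0]]'

```text
t: 18.15
tool_pos: [0.4535, 0.1906, 0.3211]
tool_rot: [1.281, 1.169, -1.219]
contact_force: [-0.3, 0.1, -0.0]
opening: 0.0004
```

Request:
carry_out --increments '[[[0,0,0],[-0.2,-1,0],0],[[0,0,0],[-0.1,-1,0],0],[[0,0,0],[0,-1,0],0],[[0,0,0],[0,-1,0],0],[[0,0,0],[0,-1,0],0],[[0,0,0],[0,-1,0],0],[[0,0,0],[0,-1,0],0],[[0,0,0],[0,-1,0],0]]'

```text
t: 18.95
tool_pos: [0.4448, 0.0245, 0.3248]
tool_rot: [1.284, 1.164, -1.21]
contact_force: [0.1, 0.0, -0.8]
opening: -0.0
```

```bash
python3 - <<'E'
from go import *
rep(*d2w(-.083,-.092),.22)
E
```

```text
t 18.95 pos [0.4448 0.0245 0.3248] F [ 0.1  0.  -0.8] op -0.0 
 target [ 0.4403 -0.104   0.22  ]  shift units [-0.22 -6.42 -5.24]  turn units [-0.17  0.43 -0.03] q [-0.12 -0.35  2.11  0.02  1.34  1.51]
```

Request:
carry_out --increments '[[[-0.15,0.4,0],[0,-1,0],0],[[0,0,0],[0,-1,0],0],[[0,0,0],[0,-1,0],0],[[0,0,0],[0,-1,-0.5],0],[[0,0,0],[0,-1,-1],0],[[0,0,0],[-0.1,-1,-1],0],[[0,0,0],[0,-0.3,-1],0],[[0,0,0],[0,0,-1],0]]'

```text
t: 19.75
tool_pos: [0.4441, -0.1098, 0.2409]
tool_rot: [1.26, 1.16, -1.24]
contact_force: [0.2, -0.1, 0.4]
opening: 0.0001
```

```bash
python3 - <<'E'
from go import *
rep(*d2w(-.083,-.092),.192)
E
```

```text
t 19.75 pos [ 0.4441 -0.1098  0.2409] F [ 0.2 -0.1  0.4] op 0.0001 
 target [ 0.4403 -0.104   0.192 ]  shift units [-0.19  0.29 -2.44]  turn units [0.06 0.22 0.  ] q [-0.41 -0.2   2.14  0.    1.18  1.22]
```

Request:
carry_out --increments '[[[0.05,0.22,0],[-0.25,0.3,-1],0],[[0,0,0],[-0.1,0,-0.6],0],[[0,0,0],[0,0,-0.3],0],[[0,0,0],[0,0,-0.3],0],[[0,0,0],[0,0,-0.1],0],[[0,0,0],[0,0,0],0]]'

```text
t: 20.35
tool_pos: [0.4366, -0.103, 0.1926]
tool_rot: [1.251, 1.182, -1.255]
contact_force: [-0.0, 1.5, 2.8]
opening: -0.0001
```

```bash
python3 - <<'E'
from go import *
rep(*d2w(-.083,-.092),.192)
c,im,d=cam("wrist"); cv2.imwrite("pics/w11.png",im)
E
```

```text
t 20.35 pos [ 0.4366 -0.103   0.1926] F [-0.   1.5  2.8] op -0.0001 
 target [ 0.4403 -0.104   0.192 ]  shift units [ 0.19 -0.05 -0.03]  turn units [ 0.01 -0.03 -0.01] q [-0.4  -0.14  2.18 -0.    1.1   1.23]
```

View pics/w11.png

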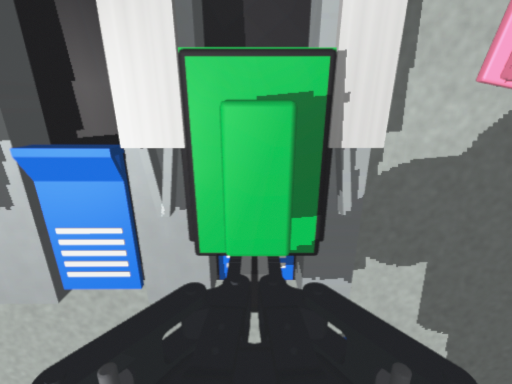

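Released. Lift and position above the rib.

Request:
carry_out --increments '[[[0,0,0],[-0.1,0,0.8],0],[[0,0,0],[0,0,1],0.3],[[0,0,0],[0,0,1],0.6],[[0,0,0],[0,0,1],0.6],[[0,0,0],[0.5,0,1],0.6],[[0,0,0],[1,-0.05,0.2],0.6],[[0,0,0],[1,-0.05,0],0.6],[[0,0,0],[0.5,-0.05,0],0.6]]'

```text
t: 21.2
tool_pos: [0.4963, -0.1054, 0.2999]
tool_rot: [1.256, 1.173, -1.248]
contact_force: [0.1, 0.2, 0.3]
opening: 0.051
```

```bash
python3 - <<'E'
from go import *
cv2.imwrite("pics/w12.png",ribs())
rep(*d2w(-.021,-.092),.234)
E
```

```text
green [256. 158.] ztop 0.0492 xy [ 541.6 -109.7] size [58.8  2.7] ang 87.4 dock [ 0.0185 -0.0916]
green [256. 206.] ztop 0.0843 xy [ 499.5 -107.3] size [22.1 48.8] ang 86.8 dock [-0.0237 -0.0917]
yellow [ 61. 135.] ztop 0.0503 xy [566.7  47.9] size [96.4 39.1] ang 22.4 dock [0.034  0.0671]
yellow [ 30. 152.] ztop 0.0837 xy [557.2  63.5] size [14.5 49.9] ang 72.1 dock [0.0236 0.0822]
red [485. 293.] ztop 0.0544 xy [ 392.1 -330.9] size [49.1 23. ] ang 9.8 dock [-0.1175 -0.3214]
t 21.25 pos [ 0.4969 -0.1056  0.3   ] F [-1.   0.1  0.5] op 0.0512 
 target [ 0.5022 -0.1077  0.234 ]  shift units [ 0.26 -0.11 -3.3 ]  turn units [ 0.02  0.09 -0.  ] q [-0.36 -0.14  1.98  0.    1.29  1.27]
```

Request:
carry_out --increments '[[[0,0.1,0],[0.1,-0.1,-0.3],0.6],[[0,0,0],[0,0,-1],0.6],[[0,0,0],[0.1,0,-1],0.6],[[0,0,0],[0.1,0,-0.6],0.6],[[0,0,0],[0,0,0],0.6]]'

```text
t: 21.75
tool_pos: [0.501, -0.1075, 0.2377]
tool_rot: [1.249, 1.184, -1.258]
contact_force: [-1.2, 0.0, -0.5]
opening: 0.0512
```

Request:
carry_out --increments '[[[0,0,0],[-0.05,0,-0.15],0.6],[[0,0,0],[0,0,0],0],[[0,0,0],[0,0,0],0],[[0,0,0],[0,0,0],0],[[0,0,0],[-0.2,0,0],0],[[0,0,0],[-0.5,0.03,0],0],[[0,0,0],[-0.5,0.03,0],0],[[0,0,0],[-0.5,0.03,0],0]]'

```text
t: 22.55
tool_pos: [0.4644, -0.1059, 0.2367]
tool_rot: [1.25, 1.18, -1.256]
contact_force: [0.3, -0.5, -1.5]
opening: 0.0206
```

Request:
carry_out --increments '[[[0,0,0],[-0.5,0.03,0],0],[[0,0,0],[-0.5,0.03,0],0],[[0,0,0],[-0.4,0.03,0],0],[[0,0,0],[0,0,0],0]]'

```text
t: 22.95
tool_pos: [0.4311, -0.1033, 0.2353]
tool_rot: [1.249, 1.183, -1.259]
contact_force: [0.5, -0.3, 0.6]
opening: 0.0207
```

```bash
python3 - <<'E'
from go import *
cv2.imwrite("pics/w13.png",ribs())
rep(*d2w(-.08,-.092),.34)
E
```

```text
green [254. 179.] ztop 0.0495 xy [ 472.6 -105.5] size [59.3  3.7] ang 86.4 dock [-0.0507 -0.0916]
green [254. 238.] ztop 0.0844 xy [ 430.4 -102.5] size [22.3 50.7] ang 87.0 dock [-0.093  -0.0911]
t 23.0 pos [ 0.4314 -0.1034  0.2353] F [-1.6 -0.3 -1.9] op 0.0213 
 target [ 0.4433 -0.1041  0.34  ]  shift units [ 0.59 -0.04  5.24]  turn units [ 0.02 -0.06  0.  ] q [-0.4  -0.22  2.17 -0.    1.2   1.23]
```

Request:
carry_out --increments '[[[0,0,0],[0,0,0.5],0],[[0,0,0],[0,0,1],0],[[0,0,0],[0,0,1],0],[[0,0,0],[0,0,1],0],[[0,0,0],[0,0.3,1],0],[[0,0,0],[0,1,0.5],0],[[0,0,0],[0,1,0],0],[[0,0,0],[0,1,0],0]]'

```text
t: 23.8
tool_pos: [0.4315, -0.0367, 0.3416]
tool_rot: [1.252, 1.183, -1.262]
contact_force: [-0.0, 0.3, -4.1]
opening: 0.021
```

Request:
carry_out --increments '[[[0,0,0.1],[0,1,0],0],[[0,0,0.1],[0,1,0],0],[[0,0,0.1],[0,1,0],0],[[0,0,0.1],[0,1,0],0],[[0,0,0.1],[0,1,0],0],[[0,0,0.1],[0,1,0],0],[[0,0,0.1],[0,1,0],0],[[0,0,0],[0,1,0],0]]'

```text
t: 24.6
tool_pos: [0.4319, 0.1306, 0.3455]
tool_rot: [1.198, 1.217, -1.207]
contact_force: [-0.5, -0.5, -3.3]
opening: 0.0208
```

Request:
carry_out --increments '[[[0,0,0],[0,1,0],0],[[0,0,0],[0,1,0],0],[[0,0,0],[0,1,0],0],[[0,0,0],[0,1,0],0],[[0,0,0],[0,1,0],0],[[0,0,0],[0,1,0],0],[[0,0,0],[0,1,0],0],[[0,0,0],[0,1,0],0]]'

```text
t: 25.4
tool_pos: [0.4321, 0.299, 0.3477]
tool_rot: [1.194, 1.219, -1.207]
contact_force: [1.0, -0.8, -3.2]
opening: 0.0207
```

```bash
python3 - <<'E'
from go import *
rep(.4255,.352,.212,.013)
c,im,d=cam("wrist"); cv2.imwrite("pics/w14.png",im)
E
```

```text
t 25.4 pos [0.4321 0.299  0.3477] F [ 1.  -0.8 -3.2] op 0.0207 
 target [0.4255 0.352  0.212 ]  shift units [-0.33  2.65 -6.78]  turn units [ 0.03 -0.08  0.01] q [ 0.46 -0.14  1.9   0.    1.39  2.02]
```

View pics/w14.png

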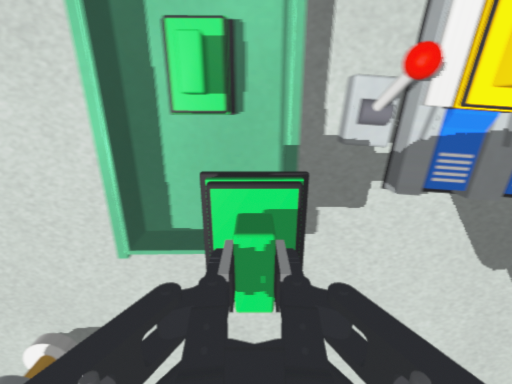

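Request:
carry_out --increments '[[[0,-0.08,0],[-0.1,1,0],0],[[0,0,0],[-0.1,1,0],0],[[0,0,0],[-0.1,0.55,-0.5],0],[[0,0,0],[0,0,-1],0],[[0,0,0],[0,0,-1],0],[[0,0,0],[0,0,-1],0],[[0,0,0],[0,0,-1],0],[[0,0,0],[0,0,0],0]]'

```text
t: 26.25
tool_pos: [0.4251, 0.3554, 0.2529]
tool_rot: [1.193, 1.217, -1.199]
contact_force: [-0.7, -0.4, -3.4]
opening: 0.0209
```

```bash
python3 - <<'E'
from go import *
rep(.4265,.352,.211,.013)
E
```

```text
t 26.25 pos [0.4251 0.3554 0.2529] F [-0.7 -0.4 -3.4] op 0.0209 
 target [0.4265 0.352  0.211 ]  shift units [ 0.07 -0.17 -2.1 ]  turn units [ 0.03 -0.03 -0.05] q [ 0.56  0.03  1.9  -0.    1.21  2.12]
```

Request:
carry_out --increments '[[[0,0,0],[0,-0.15,-1],0],[[0,0,0],[0,0,-0.5],0],[[0,0,0],[0,0,-0.3],0],[[0,0,0],[0,0,-0.1],0],[[0,0,0],[0,0,0],0]]'

```text
t: 26.75
tool_pos: [0.4264, 0.353, 0.2163]
tool_rot: [1.195, 1.216, -1.197]
contact_force: [0.0, -0.3, -4.3]
opening: 0.0212
```

Request:
carry_out --increments '[[[0,0,0],[0,0,-0.2],0],[[0,0,0],[0,0,-0.1],0],[[0,0,0],[0,0,0],0]]'

```text
t: 27.05
tool_pos: [0.4273, 0.3537, 0.2122]
tool_rot: [1.198, 1.215, -1.193]
contact_force: [-0.2, 0.7, -3.6]
opening: 0.021
```

Request:
carry_out --increments '[[[0,0,0],[0,0,0],0.3],[[0,0,0],[0,0,0],0.6],[[0,0,0],[0,0,0],0.6],[[0,0,0],[0,0,0.5],0.6],[[0,0,0],[0,0,1],0.6],[[0,0,0],[0,0,1],0.6],[[0,0,0],[0,0,1],0.6],[[0,0,0],[0,0,1],0.6]]'

```text
t: 27.85
tool_pos: [0.4281, 0.3542, 0.3094]
tool_rot: [1.2, 1.215, -1.19]
contact_force: [0.4, 0.4, 0.1]
opening: 0.0513
```

```bash
python3 - <<'E'
from go import *
cv2.imwrite("pics/w15.png",ribs())
c,im,d=cam("top");cv2.imwrite("pics/t15.png",im); P=cloud(c,d);z=P[...,2]
hsv=cv2.cvtColor(im,cv2.COLOR_BGR2HSV)
M=((cv2.inRange(hsv,(0,170,60),(6,255,255))>0)|(cv2.inRange(hsv,(174,170,60),(180,255,255))>0))&(z>.047)&(z<.062)
v,u=np.nonzero(M); k=u>300; w=P[v[k],u[k]]; print(len(w),cv2.minAreaRect((w[:,:2]*1000).astype(np.float32)))
rep(.39,-.33,.34)
E
```

```text
green [145. 127.] ztop 0.056 xy [469.1 445.5] size [232.1  14. ] ang 1.1 dock [-0.0873  0.4582]
green [375.  88.] ztop 0.0561 xy [522.1 262.9] size [131.2  14.7] ang 1.1 dock [-0.0234  0.2791]
green [258.  54.] ztop 0.06 xy [551.1 354.5] size [50.5 21.8] ang 0.3 dock [1.000e-04 3.723e-01]
green [255. 205.] ztop 0.0597 xy [428.9 354.4] size [49.4 22. ] ang 1.1 dock [-0.1219  0.3648]
green [354. 245.] ztop 0.0557 xy [389.1 260.7] size [16.3 65.5] ang 87.4 dock [-0.156   0.2689]
168 ((387.2830810546875, -333.5608825683594), (49.37875747680664, 25.414501190185547), 8.721765518188477)
t 27.95 pos [0.4292 0.3549 0.3125] F [ 0.7 -0.5  0.9] op 0.0511 
 target [ 0.39 -0.33  0.34]  shift units [ -1.96 -34.25   1.38]  turn units [-0.06  0.13 -0.78] q [ 0.56 -0.04  1.86 -0.    1.3   2.11]
```

View pics/w15.png

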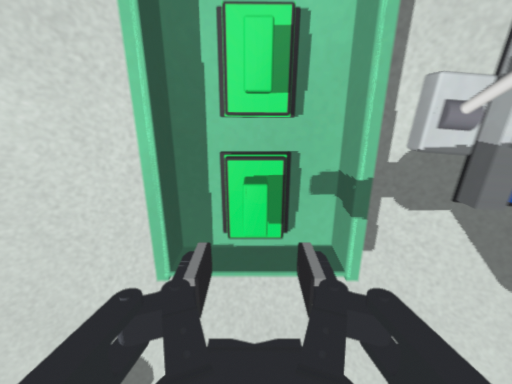

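View pics/t15.png

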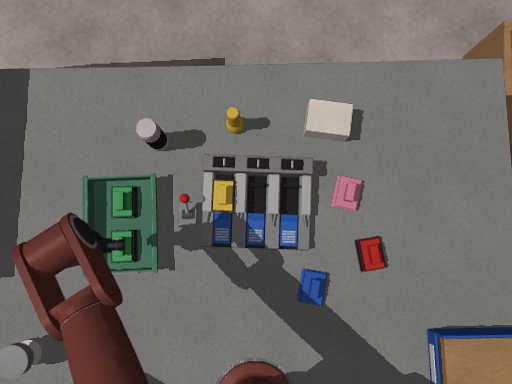

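Request:
carry_out --increments '[[[0,0,0],[0,-1,0.2],0.6],[[0,0,0],[0,-1,0.2],0.6],[[0,0,0],[0,-1,0.2],0.6],[[0,0,0],[0,-1,0],0.6],[[0,0,0],[0,-1,0],0.6],[[0,0,0],[0,-1,0],0.6],[[0,0,0],[0,-1,0],0.6],[[0,0,0],[0,-1,0],0.6]]'

```text
t: 28.75
tool_pos: [0.4273, 0.1907, 0.3213]
tool_rot: [1.201, 1.216, -1.182]
contact_force: [-0.9, -1.4, 0.8]
opening: 0.0512
```

Request:
carry_out --increments '[[[0,0,0],[0,-1,0],0.6],[[0,0,0],[0,-1,0],0.6],[[0,0,0],[0,-1,0],0.6],[[0,0,0],[0,-1,0],0.6],[[0,0,0],[0,-1,0],0.6],[[0,0,0],[0,-1,0],0.6],[[0,0,0],[0,-1,0],0.6],[[0,0,0],[0,-1,0],0.6]]'

```text
t: 29.55
tool_pos: [0.4244, 0.024, 0.3152]
tool_rot: [1.198, 1.221, -1.187]
contact_force: [0.2, 0.3, 0.5]
opening: 0.0513
```

Request:
carry_out --increments '[[[0,0,0.3],[0,-1,0],0.6],[[0,0,0.3],[0,-1,0],0.6],[[0,0,0.3],[0,-1,0],0.6],[[0,0,0.3],[0,-1,0],0.6],[[0,0,0.3],[0,-1,0],0.6],[[0,0,0],[-0.2,-1,0],0.6],[[0,0,0],[-0.2,-1,0],0.6],[[0,0,0],[-0.2,-1,0],0.6]]'

```text
t: 30.35
tool_pos: [0.4095, -0.1422, 0.3094]
tool_rot: [1.081, 1.296, -1.073]
contact_force: [1.2, -0.4, 0.4]
opening: 0.051
```

```bash
python3 - <<'E'
from go import *
rep(.388,-.332,.34,.16)
E
```

```text
t 30.35 pos [ 0.4095 -0.1422  0.3094] F [ 1.2 -0.4  0.4] op 0.051 
 target [ 0.388 -0.332  0.34 ]  shift units [-1.08 -9.49  1.53]  turn units [-0.08 -0.02 -0.19] q [-0.51 -0.36  2.14  0.01  1.36  0.88]
```

Request:
carry_out --increments '[[[0,0,-0.2],[0,-1,0],0.6],[[0,0,0],[0,-1,0],0.6],[[0,0,0],[0,-1,0],0.6],[[0,0,0],[-0.1,-1,0],0.6],[[0,0,0],[-0.1,-1,0],0.6],[[0,0,0],[-0.2,-1,0],0.6],[[0,0,0],[-0.2,-1,0],0.6],[[0,0,0],[-0.2,-0.9,0],0.6]]'

```text
t: 31.15
tool_pos: [0.3903, -0.306, 0.3031]
tool_rot: [1.099, 1.294, -1.091]
contact_force: [-0.3, 1.0, 0.5]
opening: 0.051
```

```bash
python3 - <<'E'
from go import *
rep(.388,-.332,.206,.16)
cv2.imwrite("pics/w16.png",ribs())
E
```

```text
t 31.15 pos [ 0.3903 -0.306   0.3031] F [-0.3  1.   0.5] op 0.051 
 target [ 0.388 -0.332  0.206]  shift units [-0.11 -1.3  -4.85]  turn units [-0.12 -0.08  0.03] q [-0.82 -0.17  2.    0.    1.33  0.6 ]
red [288. 208.] ztop 0.0548 xy [ 391.1 -332.3] size [49.8 22.1] ang 8.7 dock [-0.1184 -0.3229]
```

View pics/w16.png

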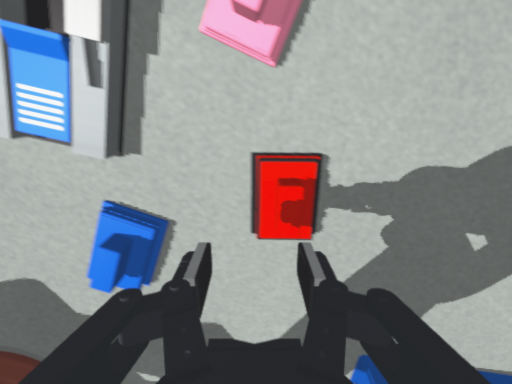

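Request:
carry_out --increments '[[[-0.1,-0.08,-0.05],[0.05,-1,0],0.6],[[0,0,0],[0,-0.3,-1],0.6],[[0,0,0],[0,0,-1],0.6],[[0,0,0],[0,0,-1],0.6],[[0,0,0],[0,0,-1],0.6],[[0,0,0],[0,0,0],0.6]]'

```text
t: 31.8
tool_pos: [0.3898, -0.3342, 0.2182]
tool_rot: [1.101, 1.277, -1.099]
contact_force: [-0.9, 0.6, -0.5]
opening: 0.0508
```

```bash
python3 - <<'E'
from go import *
rep(.391,-.3323,.205,.152)
E
```

```text
t 31.8 pos [ 0.3898 -0.3342  0.2182] F [-0.9  0.6 -0.5] op 0.0508 
 target [ 0.391  -0.3323  0.205 ]  shift units [ 0.06  0.09 -0.66]  turn units [-0.02 -0.    0.04] q [-0.85 -0.02  2.02  0.    1.14  0.57]
```

Request:
carry_out --increments '[[[0,0,0],[0.05,0.1,-0.4],0.6],[[0,0,0],[0,0,-0.3],0.6],[[0,0,0],[0,0,0],0.6],[[0,0,0],[0,0,0],0],[[0,0,0],[0,0,0],0],[[0,0,0],[0,0,0],0],[[0,0,0],[0,0,0],0]]'

```text
t: 32.5
tool_pos: [0.3917, -0.332, 0.2058]
tool_rot: [1.1, 1.273, -1.098]
contact_force: [1.2, 0.1, -2.0]
opening: 0.021
```

```bash
python3 - <<'E'
from go import *
rep(*d2w(-.08,-.092),.28)
cv2.imwrite("pics/w17.png",ribs())
E
```

```text
t 32.5 pos [ 0.3917 -0.332   0.2058] F [ 1.2  0.1 -2. ] op 0.021 
 target [ 0.4433 -0.1041  0.28  ]  shift units [ 2.58 11.39  3.71]  turn units [ 0.01  0.02 -2.08] q [-0.85  0.    2.02  0.    1.12  0.57]
red [254. 267.] ztop 0.0547 xy [ 391.4 -331.4] size [49.6 22.4] ang 8.9 dock [-0.1183 -0.322 ]
```

Request:
carry_out --increments '[[[0,0,0],[0,0,0.5],0],[[0,0,0],[0,0,1],0],[[0,0,0],[0,0,1],0],[[0,0,0],[0,0,1],0],[[0,0,-0.3],[0.2,1,0.5],0],[[0,0,-0.3],[0.2,1,0],0],[[0,0,-0.3],[0.2,1,0],0],[[0,0,-0.3],[0.2,1,0],0]]'

```text
t: 33.35
tool_pos: [0.4064, -0.2504, 0.2918]
tool_rot: [1.197, 1.216, -1.193]
contact_force: [0.5, 0.3, -3.2]
opening: 0.0209
```

Request:
carry_out --increments '[[[0,0,-0.3],[0.2,1,0],0],[[0,0,-0.3],[0.2,1,0],0],[[0,0,-0.3],[0.2,1,0],0],[[0,0,0],[0.2,1,0],0],[[0,0,0],[0.2,1,0],0],[[0,0,0],[0.2,1,0],0],[[0,0,0],[0,0,0],0]]'

```text
t: 34.05
tool_pos: [0.4297, -0.1233, 0.2949]
tool_rot: [1.265, 1.17, -1.26]
contact_force: [-0.5, -0.1, -3.4]
opening: 0.0209
```

```bash
python3 - <<'E'
from go import *
rep(*d2w(-.08,-.092),.245)
cv2.imwrite("pics/w18.png",ribs())
E
```

```text
t 34.05 pos [ 0.4297 -0.1233  0.2949] F [-0.5 -0.1 -3.4] op 0.0209 
 target [ 0.4433 -0.1041  0.245 ]  shift units [ 0.68  0.96 -2.5 ]  turn units [0.   0.04 0.14] q [-0.45 -0.3   2.12  0.    1.32  1.2 ]
yellow [16. 71.] ztop 0.0495 xy [551.6  45.2] size [23.7 86.3] ang 70.2 dock [0.0192 0.0636]
yellow [  6. 101.] ztop 0.0558 xy [536.7  50.1] size [13.3 44.9] ang 69.9 dock [0.0039 0.0676]
```

View pics/w18.png

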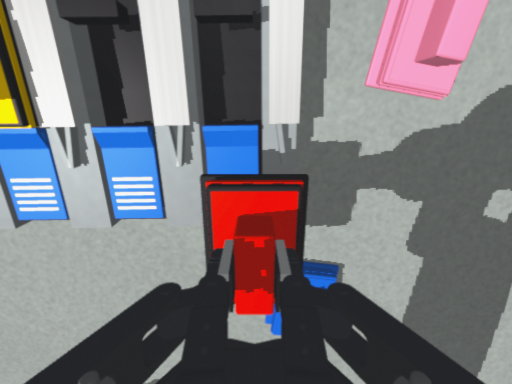

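Request:
carry_out --increments '[[[0,0,0.14],[0.5,1,0],0],[[0,0,0],[0,0,-1],0],[[0,0,0],[0,0,-0.8],0],[[0,0,0],[0,0,-0.3],0],[[0,0,0],[0,0,0],0]]'

```text
t: 34.6
tool_pos: [0.4401, -0.1065, 0.2545]
tool_rot: [1.255, 1.17, -1.252]
contact_force: [-0.1, -0.6, -3.0]
opening: 0.0207
```

```bash
python3 - <<'E'
from go import *
rep(*d2w(-.08,-.0913),.237)
E
```

```text
t 34.6 pos [ 0.4401 -0.1065  0.2545] F [-0.1 -0.6 -3. ] op 0.0207 
 target [ 0.4434 -0.1034  0.237 ]  shift units [ 0.16  0.15 -0.87]  turn units [0.05 0.07 0.02] q [-0.4  -0.23  2.14 -0.    1.22  1.23]
```

Request:
carry_out --increments '[[[0.05,0.07,0],[0,0.2,-0.3],0],[[0,0,0],[0,0,-0.3],0],[[0,0,0],[0,0,-0.2],0],[[0,0,0],[0,0,0],0]]'

```text
t: 35.0
tool_pos: [0.4406, -0.1034, 0.2392]
tool_rot: [1.256, 1.175, -1.255]
contact_force: [-0.4, 0.3, -3.5]
opening: 0.0209
```

```bash
python3 - <<'E'
from go import *
rep(*d2w(-.08,-.0913),.236)
cv2.imwrite("pics/w19.png",ribs())
E
```

```text
t 35.0 pos [ 0.4406 -0.1034  0.2392] F [-0.4  0.3 -3.5] op 0.0209 
 target [ 0.4434 -0.1034  0.236 ]  shift units [ 0.14 -0.   -0.16]  turn units [0.01 0.02 0.04] q [-0.4  -0.21  2.15 -0.    1.2   1.24]
red [254. 182.] ztop 0.0527 xy [ 482.2 -105.5] size [59.4  3.1] ang 86.9 dock [-0.0411 -0.091 ]
red [254. 240.] ztop 0.0879 xy [ 439.9 -102.7] size [22.  49.7] ang 86.8 dock [-0.0835 -0.0907]
```

View pics/w19.png

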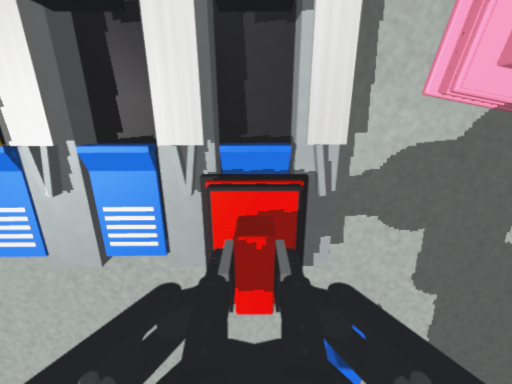

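Request:
carry_out --squeeze 80 --increments '[[[0,0,0],[0,-0.02,-0.15],0],[[0,0,0],[0.3,-0.02,0],0],[[0,0,0],[0.3,-0.02,0],0],[[0,0,0],[0.3,-0.02,0],0],[[0,0,0],[0,0,0],0]]'

```text
t: 35.55
tool_pos: [0.4605, -0.1055, 0.2375]
tool_rot: [1.256, 1.175, -1.255]
contact_force: [0.3, -0.1, -0.1]
opening: 0.0202
```

```bash
python3 - <<'E'
from go import *
rep(*d2w(-.0,-.0913),.236)
ribs()
E
```

```text
t 35.55 pos [ 0.4605 -0.1055  0.2375] F [ 0.3 -0.1 -0.1] op 0.0202 
 target [ 0.5232 -0.1082  0.236 ]  shift units [ 3.13 -0.14 -0.08]  turn units [0.02 0.03 0.04] q [-0.38 -0.15  2.1  -0.    1.19  1.25]
red [253. 182.] ztop 0.0511 xy [ 502.3 -107.5] size [59.1  2.9] ang 86.8 dock [-0.0209 -0.0918]
red [254. 240.] ztop 0.0861 xy [ 460.  -104.7] size [21.5 49.8] ang 85.9 dock [-0.0634 -0.0916]
```

Request:
carry_out --increments '[[[0,0,0],[0.3,-0.01,-0.06],0],[[0,0,0],[0.4,-0.02,-0.02],0],[[0,0,0],[0.4,-0.02,-0.02],0],[[0,0,0],[0.4,-0.02,-0.02],0],[[0,0,0],[0,0,0],0]]'

```text
t: 36.1
tool_pos: [0.4942, -0.1072, 0.2364]
tool_rot: [1.257, 1.171, -1.253]
contact_force: [0.2, 0.8, -1.1]
opening: 0.0202
```

```bash
python3 - <<'E'
from go import *
rep(*d2w(.029,-.0913),.236)
ribs()
E
```

```text
t 36.1 pos [ 0.4942 -0.1072  0.2364] F [ 0.2  0.8 -1.1] op 0.0202 
 target [ 0.5522 -0.11    0.236 ]  shift units [ 2.9  -0.14 -0.02]  turn units [0.03 0.06 0.04] q [-0.36 -0.07  2.03 -0.    1.17  1.27]
yellow [  9. 201.] ztop 0.0486 xy [536.   45.6] size [ 4.3 45.8] ang 84.7 dock [0.0035 0.063 ]
red [253. 182.] ztop 0.0499 xy [ 536.8 -109.3] size [59.2  3.3] ang 87.8 dock [ 0.0137 -0.0916]
red [254. 239.] ztop 0.0849 xy [ 494.  -106.7] size [21.5 50.4] ang 85.9 dock [-0.0293 -0.0915]
```

Request:
carry_out --increments '[[[0,0.05,0.04],[0.4,-0.02,-0.02],0],[[0,0,0],[0.4,-0.02,-0.02],0],[[0,0,0],[0.4,-0.02,-0.02],0],[[0,0,0],[0.4,-0.02,-0.02],0],[[0,0,0],[0.3,-0.02,0],0],[[0,0,0],[0,0,0],0]]'

```text
t: 36.75
tool_pos: [0.5353, -0.1096, 0.236]
tool_rot: [1.25, 1.179, -1.255]
contact_force: [-3.1, 0.1, 3.9]
opening: 0.0204
```

```bash
python3 - <<'E'
from go import *
rep(*d2w(.029,-.0913),.236)
ribs()
E
```

```text
t 36.75 pos [ 0.5353 -0.1096  0.236 ] F [-3.1  0.1  3.9] op 0.0204 
 target [ 0.5522 -0.11    0.236 ]  shift units [ 0.84 -0.02  0.  ]  turn units [ 0.04 -0.01 -0.01] q [-0.34  0.03  1.93 -0.    1.18  1.29]
yellow [ 16. 227.] ztop 0.049 xy [555.7  44.4] size [ 3.9 83.4] ang 87.0 dock [0.0233 0.063 ]
yellow [  6. 267.] ztop 0.0555 xy [535.7  51.9] size [10.3 39.5] ang 77.7 dock [0.0028 0.0693]
red [254. 182.] ztop 0.0494 xy [ 576.6 -111.7] size [59.2  3.7] ang 86.7 dock [ 0.0535 -0.0915]
red [254. 239.] ztop 0.0845 xy [ 534.4 -109. ] size [21.5 49.1] ang 86.0 dock [ 0.0112 -0.0914]
```

Request:
carry_out --increments '[[[0,0,0],[0.3,-0.02,0],0],[[0,0,0],[0.3,-0.02,0],0],[[0,0,0],[0.25,-0.01,0],0],[[0,0,0],[0,0,0],0]]'

```text
t: 37.2
tool_pos: [0.5495, -0.1105, 0.2366]
tool_rot: [1.242, 1.192, -1.267]
contact_force: [-4.2, 0.7, 5.7]
opening: 0.0202
```

```bash
python3 - <<'E'
from go import *
rep(*d2w(.029,-.0913),.236)
cv2.imwrite("pics/w20.png",ribs())
E
```

```text
t 37.2 pos [ 0.5495 -0.1105  0.2366] F [-4.2  0.7  5.7] op 0.0202 
 target [ 0.5522 -0.11    0.236 ]  shift units [ 0.13  0.03 -0.03]  turn units [ 0.02 -0.18 -0.01] q [-0.33  0.07  1.89 -0.01  1.2   1.3 ]
yellow [ 19. 234.] ztop 0.0489 xy [556.9  44.5] size [ 4.8 88.2] ang 86.1 dock [0.0245 0.0632]
yellow [  8. 275.] ztop 0.0555 xy [539.9  49.8] size [15.7 55.4] ang 69.5 dock [0.0072 0.0675]
red [254. 182.] ztop 0.0492 xy [ 587.6 -112.2] size [59.   2.9] ang 87.8 dock [ 0.0645 -0.0914]
red [254. 239.] ztop 0.0852 xy [ 546.2 -109.7] size [21.5 48.7] ang 86.2 dock [ 0.023  -0.0914]
```

View pics/w20.png

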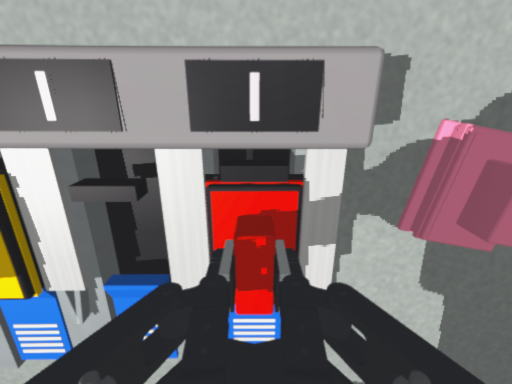

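Request:
carry_out --increments '[[[0,-0.1,0],[0.25,-0.01,0],0],[[0,0,0],[0.2,-0.01,0],0],[[0,0,0],[0.1,0,0],0]]'

```text
t: 37.55
tool_pos: [0.5567, -0.111, 0.2367]
tool_rot: [1.238, 1.2, -1.274]
contact_force: [-7.8, 0.6, 7.5]
opening: 0.0203
```

```bash
python3 - <<'E'
from go import *
rep(*d2w(.029,-.0913),.236)
ribs()
E
```

```text
t 37.55 pos [ 0.5567 -0.111   0.2367] F [-7.8  0.6  7.5] op 0.0203 
 target [ 0.5522 -0.11    0.236 ]  shift units [-0.23  0.05 -0.03]  turn units [ 0.01 -0.28 -0.01] q [-0.33  0.09  1.87 -0.01  1.21  1.31]
yellow [ 21. 239.] ztop 0.0488 xy [557.5  44.4] size [ 4.3 87.9] ang 86.4 dock [0.0251 0.0631]
yellow [  9. 278.] ztop 0.0555 xy [541.8  50.3] size [17.8 60.2] ang 69.0 dock [0.009  0.0681]
red [253. 182.] ztop 0.0492 xy [ 593.  -112.6] size [59.1  3.2] ang 87.5 dock [ 0.0699 -0.0914]
red [254. 239.] ztop 0.0854 xy [ 551.7 -110.1] size [21.5 48.9] ang 86.1 dock [ 0.0286 -0.0914]
```

Request:
carry_out --increments '[[[0,0,0],[0,0,0],0.3],[[0,0,0],[0,0,0],0.5],[[0,0,0],[0,0,0.5],0.5],[[0,-0.2,0],[-0.2,0,1],0.5],[[0,0,0],[-0.5,0,1],0.5],[[0,0,0],[-1,0,1],0.5],[[0,0,0],[-1,0,0.5],0.5],[[0,0,0],[0,0,0],0.5]]'

```text
t: 38.4
tool_pos: [0.5013, -0.1106, 0.321]
tool_rot: [1.25, 1.18, -1.254]
contact_force: [0.6, 0.2, -1.0]
opening: 0.0423
```

```bash
python3 - <<'E'
from go import *
rep(*d2w(.05,.19),.33)
cv2.imwrite("pics/w21.png",ribs())
E
```

```text
t 38.4 pos [ 0.5013 -0.1106  0.321 ] F [ 0.6  0.2 -1. ] op 0.0423 
 target [0.59   0.1696 0.33  ]  shift units [ 4.44 14.01  0.45]  turn units [ 0.02 -0.01 -0.02] q [-0.36 -0.15  1.95 -0.    1.34  1.27]
yellow [ 70. 136.] ztop 0.0496 xy [569.9  52.3] size [102.5  47.6] ang 28.7 dock [0.037  0.0717]
yellow [ 37. 150.] ztop 0.0843 xy [558.7  72.6] size [23.5 50.3] ang 85.9 dock [0.0246 0.0914]
red [251. 149.] ztop 0.0844 xy [ 547.9 -110.1] size [21.9 49.8] ang 86.4 dock [ 0.0248 -0.0917]
```

View pics/w21.png

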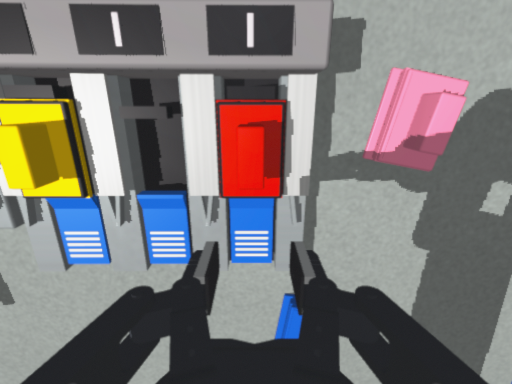

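```bash
python3 - <<'E'
from go import *
for n in ("top","scene"):
    c,im,d=cam(n); cv2.imwrite(f"pics/{n}22.png",im)
    print(n,[(round(r["p"],2),np.round(r["centre"])) for r in look_for(n,"flat1")],[(round(r["p"],2),np.round(r["centre"])) for r in look_for(n,"flat2")])
    hsv=cv2.cvtColor(im,cv2.COLOR_BGR2HSV)
    M=((cv2.inRange(hsv,(0,170,60),(5,255,255))>0)|(cv2.inRange(hsv,(175,170,60),(180,255,255))>0)).astype(np.uint8)
    k,l,s,ce=cv2.connectedComponentsWithStats(M); print([(s[i,4],np.round(ce[i])) for i in range(1,k) if s[i,4]>20])
E
```

```text
top [(0.49, array([220., 226.]))] [(0.49, array([220., 226.]))]
[(np.int32(64), array([184., 198.]))]
scene [(0.67, array([222., 183.]))] [(0.67, array([222., 183.]))]
[(np.int32(357), array([222., 179.])), (np.int32(31), array([228., 186.])), (np.int32(59), array([298., 213.]))]
```

View pics/top22.png

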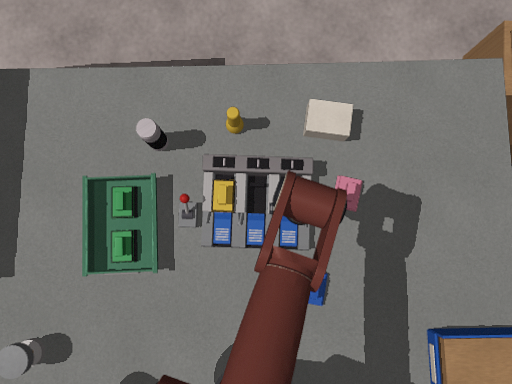

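View pics/scene22.png

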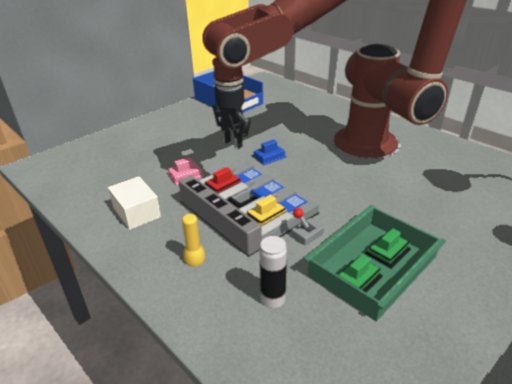

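Request:
carry_out --increments '[[[0,0,0],[0.4,1,0],0],[[0,0,0],[0.4,1,0],0],[[0,0,0],[0.4,1,0],0],[[0,0,0],[0.4,1,0],0],[[0,0,0],[0.4,1,0],0],[[0,0,0],[0.4,1,0],0],[[0,0,0],[0.4,1,0],0],[[0,0,0],[0.4,1,0],0]]'

```text
t: 39.55
tool_pos: [0.5696, 0.054, 0.3112]
tool_rot: [1.247, 1.192, -1.266]
contact_force: [-0.5, -0.8, 0.2]
opening: -0.0004
```

Request:
carry_out --increments '[[[0,0,0],[0.4,1,0],0],[[0,0,0],[0.4,1,0],0],[[0,0,0],[0.4,1,0],0],[[0,0,0],[0.4,1,0],0],[[0,0,0],[0,1,0],0],[[0,0,0],[0,0.4,0],0],[[0,0,0],[0,0,0],0]]'

```text
t: 40.25
tool_pos: [0.6047, 0.1699, 0.3042]
tool_rot: [1.239, 1.2, -1.27]
contact_force: [-0.3, -0.7, -0.4]
opening: -0.0001
```

```bash
python3 - <<'E'
from go import *
rep(*d2w(.058,.19),.25)
c,im,d=cam("wrist"); cv2.imwrite("pics/w23.png",im)
E
```

```text
t 40.25 pos [0.6047 0.1699 0.3042] F [-0.3 -0.7 -0.4] op -0.0001 
 target [0.598  0.1691 0.25  ]  shift units [-0.34 -0.04 -2.71]  turn units [-0.   -0.25 -0.03] q [0.15 0.15 1.69 0.   1.33 1.78]
```

View pics/w23.png

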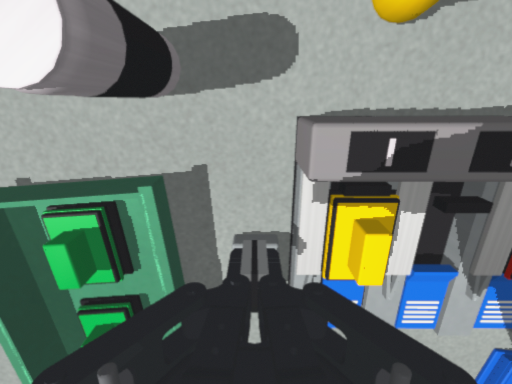

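Request:
carry_out --increments '[[[0,-0.25,0],[0,0,-0.6],0],[[0,0,0],[0,0,-0.8],0],[[0,0,0],[0,0,-0.7],0],[[0,0,0],[0,0,-0.4],0],[[0,0,0],[0,0,0],0]]'

```text
t: 40.8
tool_pos: [0.6044, 0.1661, 0.25]
tool_rot: [1.252, 1.18, -1.257]
contact_force: [-0.4, 0.2, 0.1]
opening: -0.0001
```

```bash
python3 - <<'E'
from go import *
rep(*d2w(-.0435,.19),.25)
E
```

```text
t 40.8 pos [0.6044 0.1661 0.25  ] F [-0.4  0.2  0.1] op -0.0001 
 target [0.4967 0.1752 0.25  ]  shift units [-5.38  0.45 -0.  ]  turn units [ 0.01 -0.02  0.01] q [ 0.15  0.2   1.73 -0.    1.22  1.78]
```

Request:
carry_out --increments '[[[0,0,0],[-0.6,0.2,0],0],[[0,0,0],[-0.8,0.05,0],0],[[0,0,0],[-0.8,0.05,0],0],[[0,0,0],[-0.8,0.05,0],0],[[0,0,0],[-0.8,0.05,0],0],[[0,0,0],[-0.6,0.05,0],0],[[0,0,0],[0,0,0],0]]'

```text
t: 41.5
tool_pos: [0.5124, 0.1761, 0.2545]
tool_rot: [1.258, 1.174, -1.249]
contact_force: [-0.4, -1.3, 0.2]
opening: -0.0004
```

```bash
cat >> go.py <<'E'
def ball():
  for n in ("wrist","scene","top"):
    c,im,d=cam(n); cv2.imwrite(f"pics/{n}_ball{get_obs()['t']:.1f}.png",im)
    hsv=cv2.cvtColor(im,cv2.COLOR_BGR2HSV)
    M=((cv2.inRange(hsv,(0,170,80),(6,255,255))>0)|(cv2.inRange(hsv,(174,170,80),(180,255,255))>0)).astype(np.uint8)
    k,l,s,ce=cv2.connectedComponentsWithStats(M); P=cloud(c,d)
    for i in range(1,k):
        if s[i,4]>15:
            w=at_z(c,ce[i],.094)[0]; e=w[:2]-O; print(n,s[i,4],ce[i],"median",np.round(np.median(P[l==i],0),3),"dock xy at .094",np.round([e@[np.cos(TH),np.sin(TH)],e@[-np.sin(TH),np.cos(TH)]],4))
E
python3 - <<'E'
from go import *
rep(*d2w(-.0435,.19),.25)
ball()
E
```

```text
t 41.5 pos [0.5124 0.1761 0.2545] F [-0.4 -1.3  0.2] op -0.0004 
 target [0.4967 0.1752 0.25  ]  shift units [-0.78 -0.05 -0.23]  turn units [-0.    0.07  0.02] q [ 0.19 -0.    1.93 -0.    1.21  1.83]
wrist 172 [254.19767442 321.80232558] median [0.492 0.178 0.111] dock xy at .094 [-0.0658  0.193 ]
scene 347 [221.7204611  178.50720461] median [ 0.556 -0.103  0.059] dock xy at .094 [ 0.0556 -0.05  ]
top 552 [290.22463768 197.01811594] median [ 0.546 -0.11   0.056] dock xy at .094 [ 0.0201 -0.0901]
```

Request:
carry_out --increments '[[[0,0.07,0],[-0.5,0.02,-0.2],0],[[0,0,0],[-0.3,0.02,0],0],[[0,0,0],[0,0,0],0]]'

```text
t: 41.95
tool_pos: [0.498, 0.1766, 0.2504]
tool_rot: [1.256, 1.178, -1.255]
contact_force: [0.4, -1.0, -0.4]
opening: 0.0002
```

```bash
python3 - <<'E'
from go import *
rep(*d2w(-.0435,.19),.25)
ball()
E
```

```text
t 41.95 pos [0.498  0.1766 0.2504] F [ 0.4 -1.  -0.4] op 0.0002 
 target [0.4967 0.1752 0.25  ]  shift units [-0.06 -0.07 -0.02]  turn units [-0.    0.01  0.03] q [ 0.2  -0.03  1.97 -0.    1.2   1.83]
wrist 141 [254.17021277 319.77304965] median [0.476 0.179 0.106] dock xy at .094 [-0.0759  0.1926]
scene 351 [221.74358974 178.4985755 ] median [ 0.556 -0.103  0.059] dock xy at .094 [ 0.0555 -0.05  ]
top 552 [290.18115942 197.01811594] median [ 0.547 -0.11   0.056] dock xy at .094 [ 0.0201 -0.09  ]
```

Push slightly more until the stop is felt, then back off and view.

Request:
carry_out --increments '[[[0,0,0],[-0.2,0,0],0],[[0,0,0],[-0.1,0,0],0],[[0,0,0],[0,0,0],0]]'

```text
t: 42.4
tool_pos: [0.494, 0.1764, 0.2514]
tool_rot: [1.262, 1.172, -1.247]
contact_force: [-0.8, 0.4, 0.6]
opening: 0.0002
```

Request:
carry_out --increments '[[[0,0,0],[1,-0.05,0],0],[[0,0,0],[1,0,0.2],0],[[0,0,0],[1,0,1],0],[[0,0,0],[0.5,0,1],0],[[0,0,0],[0,0,1],0],[[0,0,0],[0,0,1],0],[[0,0,0],[0,0,1],0],[[0,0,0],[0,0,1],0]]'

```text
t: 43.2
tool_pos: [0.5629, 0.1748, 0.3734]
tool_rot: [1.251, 1.183, -1.263]
contact_force: [-0.1, -0.0, 0.1]
opening: 0.0002
```

```bash
python3 - <<'E'
from go import *
rep(*d2w(-.0435,.19),.25)
ball(); ribs()
E
ls -t pics | head -3
```

```text
t 43.2 pos [0.5629 0.1748 0.3734] F [-0.1 -0.   0.1] op 0.0002 
 target [0.4967 0.1752 0.25  ]  shift units [-3.31  0.02 -6.17]  turn units [ 0.01 -0.08  0.04] q [ 0.17 -0.01  1.73 -0.    1.43  1.81]
wrist 389 [482.16709512 173.24164524] median [ 0.559 -0.081  0.048] dock xy at .094 [ 0.0446 -0.0231]
wrist 1675 [498.74686567 185.67820896] median [ 0.543 -0.097  0.055] dock xy at .094 [ 0.0322 -0.0424]
scene 351 [221.95726496 177.98290598] median [ 0.555 -0.103  0.062] dock xy at .094 [ 0.0536 -0.0516]
scene 56 [319.85714286 199.53571429] median [0.479 0.18  0.099] dock xy at .094 [-0.0669  0.1896]
top 538 [290.19702602 197.57806691] median [ 0.544 -0.11   0.056] dock xy at .094 [ 0.0186 -0.0901]
green [175. 200.] ztop 0.0559 xy [530.5 281.8] size [183.7  65.4] ang 5.6 dock [-0.0161  0.2985]
green [ 87. 149.] ztop 0.0559 xy [615.7 352. ] size [ 5.2 54.4] ang 1.2 dock [0.0647 0.3737]
green [ 34. 231.] ztop 0.0558 xy [492.5 442.6] size [ 66.1 270.8] ang 77.6 dock [-0.0637  0.4567]
green [103. 203.] ztop 0.0596 xy [551.3 354. ] size [22.6 49.9] ang 89.9 dock [0.0004 0.3718]
green [126. 289.] ztop 0.0594 xy [429.  354.1] size [50.1 22.4] ang 1.0 dock [-0.1218  0.3645]
yellow [329. 165.] ztop 0.0512 xy [573.3  93.3] size [ 49.1 104.8] ang 52.6 dock [0.0379 0.1129]
yellow [344. 182.] ztop 0.0844 xy [559.4  73.9] size [22.2 49.1] ang 86.9 dock [0.0252 0.0927]
red [480. 174.] ztop 0.0492 xy [553.2 -80.8] size [22.7 88.5] ang 72.3 dock [ 0.0282 -0.0621]
red [498. 186.] ztop 0.0686 xy [545.9 -98.8] size [ 3.4 43.5] ang 87.2 dock [ 0.0221 -0.0805]
top_ball43.4.png
scene_ball43.3.png
wrist_ball43.2.png
```

View pics/scene_ball43.3.png

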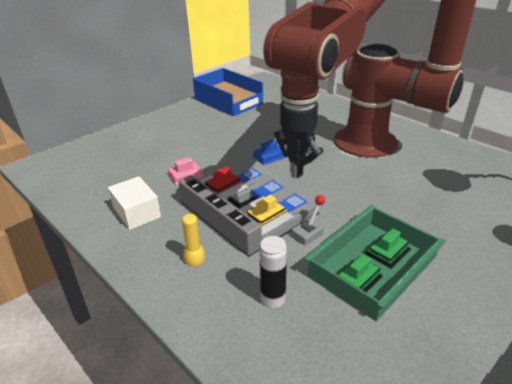

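View pics/wrist_ball43.2.png

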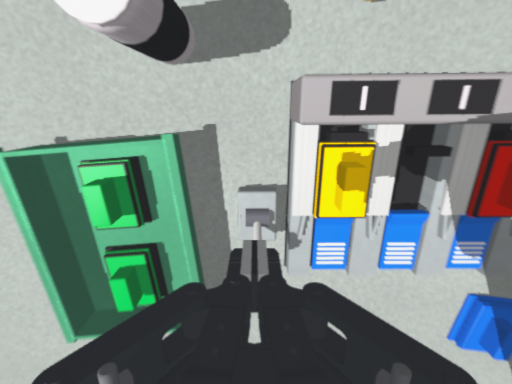

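The pictures show the lever leaning towards the robot (scene 320,199) and both green packs upright in the bin. Red and yellow are home in the outer bays, and nothing touches the gripper.

```bash
python3 - <<'E'
from station import *
print(finish_job())
E
```

```text
the job is handed in; nothing more can be done
None
```

The changeover is done and handed in at about 43 s of the 210 s.

**What I did:** I switched the dock off, then pressed the catches of bays 1 and 0 to release the two green packs. Both went upright into the green bin. The only red pack in view went into bay 0 until it latched, and then I switched the dock back on. I never pressed the yellow pack's catch or the pink and blue look-alikes.

**Last checks:**
- **Green packs:** both stand in the bin, with rib tops at 59–60 mm, as expected on the bin floor.
- **Red pack:** it sprang back to dock x = 24.8 mm after I let go (home is 25 mm). I did not read its catch directly.
- **Yellow pack:** still home at 25.2 mm.
- **Lever:** the ball is at dock x ≈ -67 mm, which is about 0.02 rad, so on.
- **Robot:** the gripper was clear of everything and read no force.
- **Second red pack:** I found none. With the red pack already in bay 0, the detector looking for red packs marked an empty catch pad in the top view at p = 0.49. I took that as a false report, and bay 1 stays empty.
- **Bystanders:** the spray can, torch and carton look unmoved in the pictures, but I did not measure them.

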